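# Lock a lens retaining ring with a two-pin spanner

## Robot

A 6-joint arm with a two-finger parallel gripper is mounted at the origin on a cart in front of the work surface, level with it; the furniture and walls round the work are solid. World frame = base frame: x ahead of the robot, y to its left, z up, the work surface at z = 0. Lengths are in m, angles in degrees, forces in N, time in s.
With the tool pointing down it reaches from about 0.25 to 0.725 m from the base axis. Payload 9.7 kg.
Tool frame: the origin (TCP) lies between the finger pads; the fingertips stand 11 mm ahead of it and the grasp point (between the pads) lies 8 mm behind it; z points along the fingers, x is the direction in which the jaws open and shut, and the axes are right-handed (so a half turn about z gives the same grasp; the last joint's range is limited). The gripper opens to 85 mm and grips with 20 to 120 N. Pads are 22 mm wide; open, the fingers measure 114 mm over their backs; the gripper's body (76 mm by 85 mm) begins 54 mm behind the grasp point. The pads swing forward as they close: fully open they stand 13 mm farther back than shut.
Start: joints at [64.515, 4.979, 10.078, 95.1, 0, 90], TCP at [0.237, 0.496, 0.208] pointing down, gripper open.
Joint ranges: [-179.16, 179.16], [-48.56, 103.87], [-65.8, 70.77], [-126.05, 130.52], [-82.76, 87.17], [-180, 180]. Speed limits (degrees/s): [127.2, 127.2, 147.25, 180, 180, 180].

## Interface

Orientations are given as [roll, pitch, yaw] about the fixed x, y, z axes, in that order (R = Rz(yaw) Ry(pitch) Rx(roll)).
In Python, from workcell import get_obs, camera, job_done, spotter gives the robot as it stands.
- The arm moves only by the tool play_rows, never from a script. Its argument "rows" is a list of rows, each a list of 3 entries, a list of its own where there are three numbers: the closure, from 0 (fully open) to 1 (shut), then the shift along the tool's x, y, z in cm, then the turn, a rotation vector about the tool's x, y, z in degrees. In form: [[claw, [x, y, z], [wx, wy, wz]], ...]. A call has 1 to 12 rows; each row shifts and turns the pose as measured when the row begins, along the tool's axes as they then stand; what a row does not reach is not made up. A row lasts 1/10 s, in which the tool goes at most 50 mm and 8.59 degrees, less where a joint would pass 70% of its speed; a pose out of reach is approached as far as the arm can. A call is refused whole if a number of a shift passes 5 or a number of a turn 8.59, either way. A call with a gripper value outside its range is refused whole. The fingers move at their own pace and stop on an object; "newtons" is the grip in N (left out, the last holds). Time passes only in rows, so rows that do not move let the fingers close. It gives the time, the measured TCP pose, the force and the opening at its end, in the units of the state.
- get_obs(): the state, without advancing time (a new reading comes with each control period).
- camera(name): name is "scene" or "top"; returns a dict with "img" (480x640x3 uint8, red, green, blue), "intrinsics" (3x3 intrinsics, pixels), "xyz" and "orientation" of the camera in the world. Camera axes: x right, y down, z forward; pixel columns grow to the right and rows downward; lengths in m; the calibration is good to about 2 mm. A picture is of the moment at which its call begins. There is no depth.
- job_done(): hands the job in, once; it reports no verdict.
Trained networks look in a picture, given as the dict that the camera call returned (one of the last four; its "shot" number tells which), for a name from the list of things; names that differ only in an ending like _2 or _b are one class to them, and where a whole thing is asked for, a point or a joint stands for the part that bears it (a point fixed in the world has none). Each returns a list of dicts, best first, with "confidence" (0 to 1); they miss things now and then, are a little off and sometimes report something else, mostly with a low value. They report only what shows in the picture. A call takes as long as a camera call. They do not tell look-alikes from the thing itself.
- spotter.spot_in(picture, thing): "point" ([x, y, z] in m, in world coordinates, good to about 4 mm: the middle of the surface that is visible of it).
- spotter.trace(picture, thing): "pixels" (480x640 bool, what is visible of it).
The state is a dict: "time": time; "q": joint angles; "qd": joint speeds; "joint_efforts": joint torques, N m; "ee_pos": TCP position; "tcp_rot": TCP orientation; "wrist_force": force on the tool from outside, world axes, zero at the start; "torque": the same for the moment, N m; "opening": finger opening in m.
Only numpy, scipy, OpenCV 4.12 (cv2) and the standard library are available. Lean on these libraries where they do the work, as an engineer would, in place of code of your own. Each camera call takes 0.05 s, during which the arm holds its last target.

## Task

Lock the lens into the photometer's inclined barrel: take the two-pin spanner from its stand, put both pins into the two holes of the recessed retaining ring and turn the ring clockwise, seen looking into the barrel, until it is hard against its stop and its white line meets the red mark on the rim. Then draw the spanner out without turning the ring back, and stand it in the stand's slot again, pins down, and let go. Nothing but the spanner may touch the photometer; do not let the spanner fall over, and leave everything else where it is.

Things in the scene. Friction and masses are not known exactly. Their poses are not given: they have to be found in the camera images.
- photometer: White bench photometer, fixed, 150 mm (x) by 120 mm (y), 114 mm tall, origin under its centre, front towards its own -x. A round aluminium barrel stands out of its sloping face; the barrel's axis leans 30 degrees from vertical towards the photometer's -x.
- ring_face (a point): Centre of the outer face of the dark steel retaining ring (radius 35 mm), recessed 10 mm under the barrel rim. Turns with the ring. z points out along the barrel axis (30 degrees from vertical); x runs through the two round holes at x = +24 and -24 mm, each 13 mm wide, 10 mm deep; either pin fits either hole. The lens fills the middle of the ring almost flush: treat it as solid.
- ring (a joint): Angle of the retaining ring, rad: grows as it turns clockwise seen from outside (about -z of ring_face). Starts at 0.15 to 0.5; 1.3 is the locked stop, where its white line meets the red mark. At 0.65 the line through the holes is level (along the y of the photometer). Friction holds it at any angle; about 0.1 N m turns it. The pins have about 0.1 rad of play in the holes.
- barrel_rim (a point): Centre of the barrel's mouth, in the plane of its rim, 10 mm out from the ring face along the axis; its axes are those of the photometer. The barrel is 44 mm in outer and 36 mm in inner radius. The red mark sits on the lowest, front-most point of the rim.
- spanner_grip (a point): Middle of the spanner's orange grip bar: 90 mm along x, 22 mm thick along y, 34 mm tall along z; grasp it across y, firmly. z points from the pins up to the grip. The pin tips lie 87 mm under this point. Under the bar a 16 mm thick stem leads down to a steel crossbar, 58 by 24 by 10 mm, that carries the pins. The spanner is 104 mm long over all, 0.13 to 0.25 kg.
- spanner_tips (a point): Point mid-way between the two pin tips, 87 mm under spanner_grip, same axes. The pins stand at x = +24 and -24 mm, are 8 mm thick with tapered ends and reach 14 mm out of the crossbar. When they bottom in the 10 mm deep holes, the crossbar is 6 mm inside the barrel, with about 4 mm to spare at its corners.
- stand_slot (a point): Centre of the slot's mouth on top of the spanner's fixed blue stand, 34 mm over the worktop. Block 96 mm (x) by 52 mm (y) on a grey foot 120 by 80 mm. Slot 66 mm long (x), 14 mm wide (y), 22 mm deep. The spanner starts upright in it, crossbar resting on the top face, pins 14 mm down in the slot, its x along the slot; it goes back the same way, either way round.
- timer: White kitchen-type timer, 62x62x20 mm, loose bystander, origin under its centre.
- beaker: Clear beaker 78 mm wide, 89 mm tall, loose bystander, origin under its centre.
- tape: Orange roll of tape lying flat, 92 mm wide, 19 mm tall, loose bystander, origin under its centre.
- bulb: Red rubber pipette bulb, 46x70x46 mm, loose bystander, origin under its centre.
- spanner: The same spanner as a whole: steel with an orange grip; origin at spanner_tips.
Things that resemble listed ones, but are neither listed nor needed, are in the scene too. There is more than one size of the spanner; the job needs the larger.

How it is judged (in metres and radians):
On the way, in this order (a step that is already met when the one before it is completed fails the run):
1. both pins of the spanner are in the holes of the ring (z of spanner_tips in the frame of ring_face below -0.004 m and distance between spanner_tips and ring_face below 0.015 m and angle between the z axis of spanner_tips and the z axis of ring_face, either way round below 0.2 rad and angle between the x axis of spanner_tips and the x axis of ring_face, either way round below 0.3 rad), for 0.1 s.
2. the ring is at its stop, turned there by the spanner still in its holes (all of step 1 and value of joint ring above 1.2 rad), for 0.1 s.
At the end, for the whole second after the job is handed in: The ring is within 0.1 rad of its locked stop (joint over 1.2) and the spanner stands released and at rest in the stand's slot: upright within 0.12 rad, pin tips more than 10 mm under the slot's mouth and within 22 mm of its centre point (value of joint ring above 1.2 rad and distance between spanner_tips and stand_slot below 0.022 m and z of spanner_tips in the frame of stand_slot below -0.01 m and angle between spanner_tips's own z axis and vertical below 0.12 rad and linear speed of spanner below 0.02 m/s); the robot touches nothing.
It fails at once if the robot itself, not the spanner, pushes on the photometer or its ring (contact force between any of the fingers, the arm and photometer above 5 N).
It fails at once if the spanner falls over (angle between spanner_tips's own z axis and vertical above 1.2 rad).
It fails at once if a bystander is shifted by more than 30 mm (distance of any of timer, beaker, tape, bulb from where it was at the start of the episode above 0.03 m).
It also fails if it takes over 58 s, if anything falls off the work surface, if the arm or the gripper's body presses on something with over 40 N, if the wrist force passes 120 N, or if a joint passes its speed limit or range.

## Working session

There is one attempt and no reset: what is moved stays moved. The work goes in short steps, Python scripts to look and compute and a tool call to move; the robot and the scene stay as the last step left them, time stands still between calls to the robot, and variables do not carry over. Pictures are saved under pics/ and viewed, and the job is handed in when it is done.

Besides the shell and the picture viewer there is one more tool, called after "Call:" as a command line: name --argument value ..., lists and objects as JSON in quotes. play_rows: Moves the arm, as the interface text tells. Its arguments: {"type":"object","properties":{"rows":{"type":"array","items":{"type":"array"}},"newtons":{"type":"number"}},"required":["rows"]}

```bash
ls; mkdir -p pics
python3 - <<'E'
from workcell import get_obs, camera, spotter
import cv2
o=get_obs();print(o)
for n in("scene","top"):
    c=camera(n);cv2.imwrite(f"pics/{n}0.png",c["img"][:,:,::-1])
    print(n,c["intrinsics"],c["xyz"],c["orientation"])
    for t in ["photometer","ring_face","barrel_rim","spanner_grip","spanner","stand_slot","timer","beaker","tape","bulb"]:
        try: print(t,[(round(d["confidence"],2),[round(float(v),3) for v in d["point"]]) for d in spotter.spot_in(c,t)])
        except Exception as e: print(t,e)
E
```

```text
pics
{'time': 0.0, 'q': array([6.45145379e+01, 5.00913742e+00, 1.00329548e+01, 9.50984462e+01,
       2.06660157e-04, 8.99991026e+01]), 'qd': array([ 0.06133822,  0.08267103,  0.06893956,  0.0602118 , -0.097412  ,
        0.01664175]), 'joint_efforts': array([ 4.12483321e-03, -5.20397401e+01,  4.64795494e+01,  1.66510121e-02,
        2.16655280e-04, -1.48830929e-05]), 'ee_pos': array([0.23654105, 0.4962452 , 0.20738849]), 'tcp_rot': array([-1.79999792e+02,  7.46288200e-02,  6.45154353e+01]), 'wrist_force': array([-0.4806662 , -0.31517511, -0.08317348]), 'torque': array([ 0.00454652, -0.01859172, -0.01528831]), 'opening': 0.08502893028146666}
scene [[500.88008589   0.         320.86920038]
 [  0.         500.88008589 242.29113723]
 [  0.           0.           1.        ]] [-0.35976132 -0.76637336  0.95068134] [-128.50945459    0.9192581   -58.21145461]
photometer [(0.95, [0.562, -0.317, 0.085])]
ring_face [(0.57, [0.563, -0.282, 0.111])]
barrel_rim [(0.86, [0.567, -0.322, 0.087])]
spanner_grip [(0.76, [0.497, 0.152, 0.099]), (0.45, [0.671, 0.136, 0.016])]
spanner [(0.74, [0.497, 0.15
[... 352 characters left out ...]
     1.        ]] [ 0.3764625  -0.18503108  1.25635495] [-1.70656572e+02  1.40654212e-01 -8.92590300e+01]
photometer [(0.65, [0.587, -0.293, 0.105])]
ring_face [(0.68, [0.559, -0.283, 0.108]), (0.28, [0.488, 0.129, 0.004]), (0.15, [0.741, 0.197, 0.048])]
barrel_rim [(0.96, [0.585, -0.29, 0.107])]
spanner_grip [(0.8, [0.502, 0.152, 0.12]), (0.75, [0.675, 0.132, 0.017])]
spanner [(0.92, [0.673, 0.13, 0.012]), (0.76, [0.499, 0.148, 0.123])]
stand_slot [(0.54, [0.558, -0.285, 0.109])]
timer [(0.94, [0.394, -0.556, 0.017])]
beaker [(0.74, [0.737, 0.192, 0.048]), (0.54, [0.378, -0.249, 0.035])]
tape [(0.75, [0.5, 0.152, 0.126]), (0.62, [0.641, -0.062, 0.019])]
bulb [(0.69, [0.378, -0.251, 0.036])]
```

View pics/scene0.png

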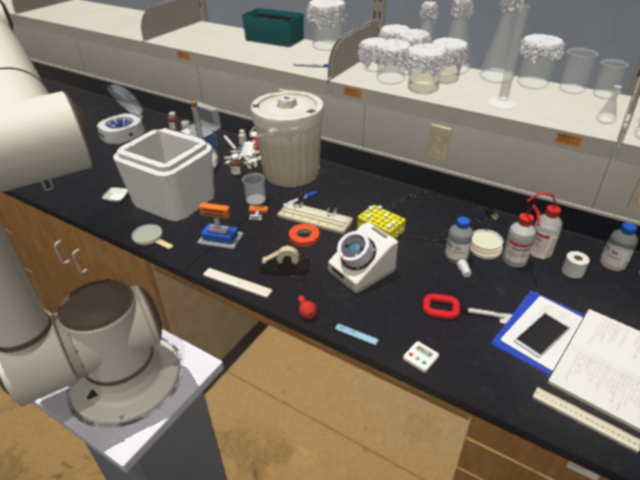

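View pics/top0.png

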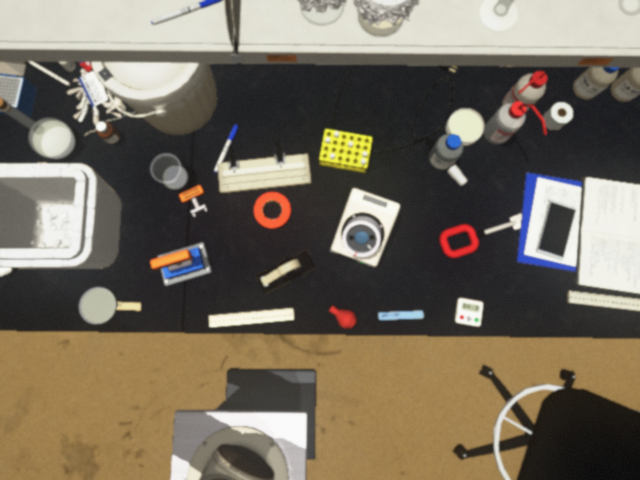

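Run:
```python
import cv2
s=cv2.imread("pics/scene0.png");t=cv2.imread("pics/top0.png")
def crop(im,x,y,w,h,n,k=5): cv2.imwrite(n,cv2.resize(im[y:y+h,x:x+w],None,fx=k,fy=k,interpolation=cv2.INTER_CUBIC))
crop(t,290,110,160,120,"pics/c1.png") if 0 else None
from workcell import camera
```

```text
(no output)
```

The scene view shows the large spanner upright in its blue stand near (215,212)/(220,235), the photometer at (362,258) and the small lookalike spanner lying flat at (258,212). The top view has the stand at (182,262), the photometer at (365,228) and the small spanner at (195,200). Next I'll zoom in.

```bash
cat > h.py <<'E'
import numpy as np, cv2
from scipy.spatial.transform import Rotation as R
def cam(c): return np.array(c["intrinsics"]),np.array(c["xyz"]),R.from_euler("xyz",c["orientation"],degrees=True).as_matrix()
def proj(c,P):
    K,t,M=cam(c);q=(np.atleast_2d(P)-t)@M@K.T;return q[:,:2]/q[:,2:]
def ray_z(c,uv,z):
    K,t,M=cam(c);d=M@np.linalg.inv(K)@np.array([uv[0],uv[1],1.]);return t+d*(z-t[2])/d[2]
def crop(im,x,y,w,h,n,k=5): cv2.imwrite(n,cv2.resize(im[y:y+h,x:x+w],None,fx=k,fy=k,interpolation=cv2.INTER_CUBIC))
E
python3 - <<'E'
import cv2,numpy as np,pickle
from h import *
from workcell import camera
cs={n:camera(n) for n in("scene","top")}
pickle.dump({n:{k:v for k,v in c.items()} for n,c in cs.items()},open("cs0.pkl","wb"))
s=cs["scene"]["img"][:,:,::-1];t=cs["top"]["img"][:,:,::-1]
a=np.vstack
def k(im,x,y,w=60,h=50,f=6): return cv2.resize(im[y:y+h,x:x+w],None,fx=f,fy=f,interpolation=cv2.INTER_CUBIC)
A=np.vstack([np.hstack([k(s,190,198),k(t,150,235)]),np.hstack([k(s,325,222),k(t,335,205)])])
cv2.imwrite("pics/z0.png",A)
E
```

```text
(no output)
```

View pics/z0.png

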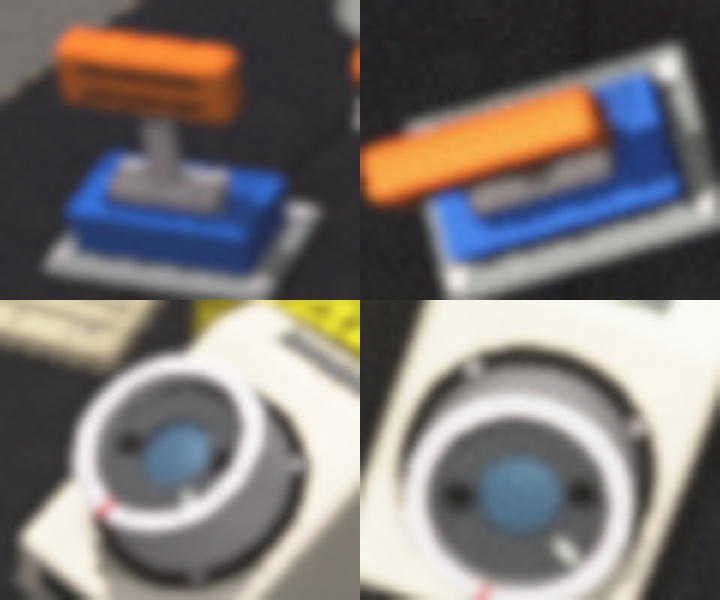

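```bash
cat > fit.py <<'E'
from h import *
from scipy.optimize import minimize, least_squares
S=4
def sil(c,hulls,win):
    x0,y0,w,h=win; m=np.zeros((h*S,w*S),np.uint8)
    for P in hulls:
        uv=(proj(c,P)-[x0,y0]+.5)*S-.5
        cv2.fillPoly(m,[np.round(cv2.convexHull(uv.astype(np.float32))*16).astype(np.int32)],255,shift=4)
    m=cv2.resize(m.astype(np.float32)/255,(w,h),interpolation=cv2.INTER_AREA)
    return cv2.GaussianBlur(m,(0,0),1.0)
def box(sx,sy,sz,c=(0,0,0)):
    return np.array([[i*sx/2,j*sy/2,k*sz/2] for i in(-1,1) for j in(-1,1) for k in(-1,1)])+np.array(c)
def Rz(a): return R.from_euler("z",a).as_matrix()
def place(P,xy,z,a,M=None): return P@(Rz(a) if M is None else M).T+np.array([xy[0],xy[1],z])
def orange(im):
    im=im.astype(float);v=(im[...,0]-im[...,2]); return v
def blue(im):
    im=im.astype(float); return im[...,2]-im[...,0]
E
python3 - <<'E'
from fit import *
import pickle
cs=pickle.load(open("cs0.pkl","rb"))
win={"scene":(190,195,70,60),"top":(140,235,75,55)}
def crop_(im,w): return im[w[1]:w[1]+w[3],w[0]:w[0]+w[2]]
# orange mask
obs={}
for n in cs:
    v=orange(crop_(cs[n]["img"],win[n])); obs[n]=np.clip(v/90,0,1)
    m=obs[n]
    if n=="scene": m[:, 55:]=0
def cost(p,ns,z=0.107):
    e=0
    for n in ns:
        s=sil(cs[n],[place(box(.09,.022,.034),p[:2],p[3] if len(p)>3 else z,p[2])],win[n]); e+=((s-obs[n])**2).sum()
    return e
for ns in(["scene","top"],["scene"],["top"]):
    best=None
    for a in np.radians([0,10,20,30,-20]):
        r=minimize(cost,[.5,.15,a],args=(ns,),method="Nelder-Mead",options=dict(initial_simplex=np.array([[.5,.15,a],[.51,.15,a],[.5,.16,a],[.5,.15,a+.1]]),xatol=1e-5))
        if best is None or r.fun<best.fun: best=r
    print("grip",ns,best.x[:2].round(4),np.degrees(best.x[2]).round(2),best.fun)
g=best.x
# foot corner: stand via blue box 96x52x34-top? fit top face blue silhouette, z 0..34
for n in cs:
    v=blue(crop_(cs[n]["img"],win[n])); print(n,np.percentile(v,[5,50,90,99]))
    obs[n]=np.clip((v-15)/60,0,1)
def cost2(p,ns):
    e=0
    for n in ns:
        s=sil(cs[n],[place(box(.096,.052,.026,(0,0,.021)),p[:2],0,p[2])],win[n])
        # ignore spanner pixels
        o=sil(cs[n],[place(box(.098,.030,.11,(0,0,.08)),g[:2],0,g[2])],win[n])
        e+=(((s-obs[n])**2)*(o<.05)).sum()
    return e
for ns in(["scene","top"],["scene"],["top"]):
    best=None
    for a in [g[2]-.1,g[2],g[2]+.1]:
        r=minimize(cost2,[g[0],g[1],a],args=(ns,),method="Nelder-Mead",options=dict(initial_simplex=np.array([[g[0],g[1],a],[g[0]+.01,g[1],a],[g[0],g[1]+.01,a],[g[0],g[1],a+.1]]),xatol=1e-5))
        if best is None or r.fun<best.fun: best=r
    print("stand",ns,best.x[:2].round(4),np.degrees(best.x[2]).round(2),best.fun)
E
```

```text
grip ['scene', 'top'] [0.506  0.1599] -73.71 25.99308426860641
grip ['scene'] [0.506  0.1588] -72.58 10.137281426398824
grip ['top'] [0.5058 0.1605] 106.61 14.143784958184156
scene [-115.05    1.     38.    130.  ]
top [-172.   -1.   60.  151.]
stand ['scene', 'top'] [0.507  0.1574] 107.61 12.580191544637616
stand ['scene'] [0.5081 0.1588] 107.17 4.641111436538081
stand ['top'] [0.5066 0.1574] 107.41 6.349311938285805
```

```bash
cat > barrel.py <<'E'
from fit import *
import pickle
def Mph(a): return Rz(a)@R.from_euler("y",-30,degrees=True).as_matrix()  # z leans to -x
t=np.linspace(0,2*np.pi,120,endpoint=False)
def circ(p,r,h=0):
    return (np.c_[r*np.cos(t),r*np.sin(t),0*t+h])@Mph(p[3]).T+np.array(p[:3])
def edges(c,p,r=.036):
    im=cv2.GaussianBlur(c["img"],(0,0),.5).astype(np.float32).mean(2)
    a=proj(c,circ(p,r-.001));b=proj(c,circ(p,r+.001));u=proj(c,circ(p,r));n=(b-a);n/=np.linalg.norm(n,axis=1)[:,None]
    s=np.arange(-3.5,3.51,.1);q=u[:,None]+n[:,None]*s[None,:,None]
    v=cv2.remap(im,q[...,0].astype(np.float32),q[...,1].astype(np.float32),cv2.INTER_CUBIC)
    g=np.gradient(v,axis=1);k=g.argmax(1);ok=(g.max(1)>3)&(k>2)&(k<len(s)-3)
    return u+n*s[k][:,None],ok
def fitb(cs,ns,p0,yaw_free=False):
    p=np.array(p0,float)
    for it in range(12):
        E={n:edges(cs[n],p) for n in ns}
        def f(x):
            P=np.r_[x[:3],x[3] if yaw_free else p0[3]];o=[]
            for n in ns:
                e,ok=E[n];u=proj(cs[n],circ(P,.036))
                a=proj(cs[n],circ(P,.037));m=(a-u);m/=np.linalg.norm(m,axis=1)[:,None]
                o.append((((e-u)*m).sum(1))[ok])
            return np.concatenate(o)
        r=least_squares(f,p,loss="soft_l1",f_scale=.3);p=np.r_[r.x[:3],r.x[3] if yaw_free else p0[3]]
    return p,np.sqrt((r.fun**2).mean()),len(r.fun)
E
python3 - <<'E'
from barrel import *
cs=pickle.load(open("cs0.pkl","rb"))
for n in cs:
    print(n)
for a in (-30,-20,-10,0):
    for yf in(False,True):
        p,e,k=fitb(cs,["scene","top"],[.555,-.285,.1,np.radians(a)],yf);print(a,yf,p[:3].round(4),np.degrees(p[3]).round(2),e.round(3),k)
# red mark pixels
for n,(x,y,w,h) in {"scene":(325,222,60,50),"top":(335,205,60,50)}.items():
    im=cs[n]["img"].astype(float)[y:y+h,x:x+w];v=np.clip(im[...,0]-im[...,1:].max(2)-25,0,None)
    print(n,"red",(v*np.arange(w)).sum()/v.sum()+x,(v*np.arange(h)[:,None]).sum()/v.sum()+y,v.max())
E
```

```text
scene
top
-30 False [ 0.5581 -0.2807  0.1149] -30.0 0.548 240
-30 True [ 0.5581 -0.2807  0.1151] -30.03 0.542 240
-20 False [ 0.5582 -0.2807  0.1147] -20.0 0.639 240
-20 True [ 0.558  -0.2808  0.1151] -30.49 0.555 240
-10 False [ 0.5583 -0.281   0.1141] -10.0 0.844 240
-10 True [ 0.5579 -0.2806  0.1154] -29.15 0.555 240
0 False [ 0.5586 -0.2813  0.1134] 0.0 1.083 240
0 True [ 0.558  -0.2807  0.1151] -28.77 0.566 240
scene red 341.9890710382514 256.3661202185792 34.0
top red 355.09375 253.53125 32.0
```

Run:
```python
from barrel import *
cs=pickle.load(open("cs0.pkl","rb"))
red={"scene":(341.99,256.37),"top":(355.09,253.53)}
c=np.array([.558,-.2807,.1150])
for n in red:
    for rr in(.040,):
        r=minimize(lambda a:((proj(cs[n],c+Mph(a[0])@[-rr,0,0])-red[n])**2).sum(),[-.4],method="Nelder-Mead");print(n,np.degrees(r.x),r.fun**.5)
for n in cs:
    p,e,k=fitb(cs,[n],[.558,-.2807,.115,np.radians(-25)],False) if 0 else (0,0,0)
# overlay
a=np.radians(-25); out=[]
for n,(x,y,w,h) in {"scene":(325,222,60,50),"top":(335,205,60,50)}.items():
    k=7;im=cv2.resize(cs[n]["img"][y:y+h,x:x+w,::-1],None,fx=k,fy=k,interpolation=cv2.INTER_CUBIC)
    d=lambda P:((proj(cs[n],P)-[x,y]+.5)*k-.5)
    p=np.r_[c,a]
    for r,hh,col in((.036,0,(0,255,0)),(.044,0,(0,255,255))): cv2.polylines(im,[d(circ(p,r,hh)).astype(int)],True,col,1)
    out.append(im)
cv2.imwrite("pics/b0.png",np.hstack(out)[:,:800])
```

```text
scene [-21.91563566] 0.29282954770326625
top [-19.14037134] 0.05695619300787648
```

View pics/b0.png

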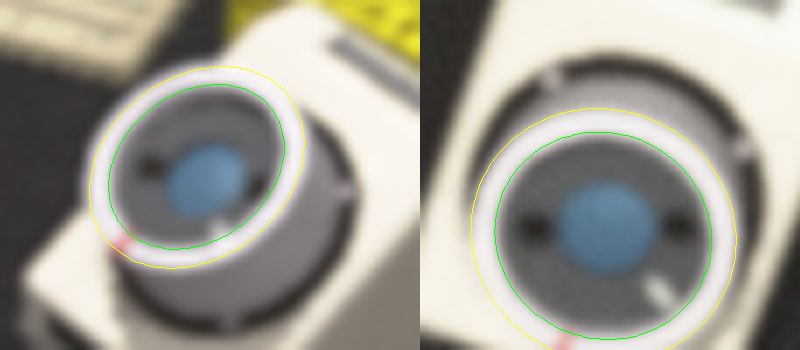

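Run:
```python
from barrel import *
cs=pickle.load(open("cs0.pkl","rb"))
a=np.radians(-20.5)
for ns in (["scene","top"],):
  p=np.array([.558,-.2807,.110,.036])
  for it in range(15):
    E={n:edges(cs[n],np.r_[p[:3],a],p[3]) for n in ns}
    def f(x,full=False):
        o=[]
        for n in ns:
            e,ok=E[n];u=proj(cs[n],circ(np.r_[x[:3],a],x[3]));b=proj(cs[n],circ(np.r_[x[:3],a],x[3]+.001));m=b-u;m/=np.linalg.norm(m,axis=1)[:,None]
            o.append(((e-u)*m).sum(1)[ok])
        return o if full else np.concatenate(o)
    r=least_squares(f,p,loss="soft_l1",f_scale=.2);p=r.x
  print(ns,p.round(4),[np.sqrt((x**2).mean()).round(3) for x in f(p,True)])
  for n,x in zip(ns,f(p,True)): print(n,x[::6].round(2))
# per-camera residual shift, fixed z
for n in cs:
  for z in(.092,.1,.105,.11,.115):
    q=np.array([.558,-.2807,.0355])
    for it in range(15):
      e,ok=edges(cs[n],np.r_[q[:2],z,a],q[2])
      def f(x):
        P=np.r_[x[:2],z,a];u=proj(cs[n],circ(P,x[2]));b=proj(cs[n],circ(P,x[2]+.001));m=b-u;m/=np.linalg.norm(m,axis=1)[:,None]
        return ((e-u)*m).sum(1)[ok]
      r=least_squares(f,q,loss="soft_l1",f_scale=.2);q=r.x
    print(n,z,q.round(4),np.sqrt((r.fun**2).mean()).round(3))
```

```text
['scene', 'top'] [ 0.5581 -0.2809  0.1154  0.0347] [np.float64(0.319), np.float64(0.314)]
scene [-0.34  0.16 -0.14 -0.33  0.48  0.19  0.   -0.19 -0.38 -0.27  0.33 -0.36
  0.14 -0.17 -0.18 -0.29 -0.5   0.28  0.28 -0.03]
top [ 0.1   0.11 -0.48  0.33  0.04 -0.26  0.04  0.43  0.42  0.01 -0.3  -0.21
 -0.03  0.07  0.66  0.16  0.16 -0.24 -0.33  0.09]
scene 0.092 [ 0.5628 -0.2933  0.0521] 1.307
scene 0.1 [ 0.575  -0.2718  0.0351] 0.316
scene 0.105 [ 0.5692 -0.2746  0.035 ] 0.353
scene 0.11 [ 0.5639 -0.2776  0.0348] 0.317
scene 0.115 [ 0.5584 -0.2805  0.0346] 0.315
top 0.092 [ 0.5618 -0.2829  0.0354] 0.312
top 0.1 [ 0.5606 -0.2822  0.0351] 0.315
top 0.105 [ 0.5598 -0.2818  0.035 ] 0.331
top 0.11 [ 0.559  -0.2814  0.0349] 0.324
top 0.115 [ 0.5581 -0.281   0.0347] 0.32
```

```bash
python3 - <<'E'
from barrel import *
cs=pickle.load(open("cs0.pkl","rb"))
for yaw in(-19.5,-21.5):
  a=np.radians(yaw);M=Mph(a);rim=np.array([.558,-.2808,.1152])
  # rectify ring plane
  for n in cs:
    g=np.linspace(-.036,.036,145);X,Y=np.meshgrid(g,-g)
    P=rim+(np.stack([X.ravel(),Y.ravel(),0*X.ravel()-.010],1))@M.T
    uv=proj(cs[n],P).astype(np.float32).reshape(145,145,2)
    im=cv2.remap(cs[n]["img"],uv[...,0],uv[...,1],cv2.INTER_CUBIC)
    if yaw==-19.5: cv2.imwrite(f"pics/rect_{n}.png",cv2.resize(im[:,:,::-1],None,fx=2.7,fy=2.7,interpolation=cv2.INTER_CUBIC))
    gry=im.astype(float).mean(2);rr=np.hypot(X,Y)
    def f(x):
        s=0
        for sg in(1,-1):
            cx=x[1]+sg*.024*np.cos(x[0]);cy=x[2]+sg*.024*np.sin(x[0]);m=np.hypot(X-cx,Y-cy);w=np.exp(-(m/.0045)**2);s+=(w*gry).sum()/w.sum()
        return s
    b=min((minimize(f,[t0,0,0],method="Nelder-Mead",options=dict(initial_simplex=[[t0,0,0],[t0+.1,0,0],[t0,.002,0],[t0,0,.002]])) for t0 in np.radians(np.arange(0,180,15))),key=lambda r:r.fun)
    th=np.degrees(b.x[0])%180
    print(yaw,n,"hole line deg in photometer frame",th,"joint",.65+np.radians(90-th),"center off mm",b.x[1:]*1e3)
E
python3 -c "
import cv2,numpy as np
cv2.imwrite('pics/rect.png',np.hstack([cv2.imread('pics/rect_scene.png'),cv2.imread('pics/rect_top.png')]))"
```

```text
-19.5 scene hole line deg in photometer frame 113.39806638106175 joint 0.24162670305027822 center off mm [-0.21991354  2.17374542]
-19.5 top hole line deg in photometer frame 112.13808058000146 joint 0.26361760380715865 center off mm [-0.33831528 -0.21284518]
-21.5 scene hole line deg in photometer frame 114.68264760554108 joint 0.2192065311738136 center off mm [-0.25868463  2.23467756]
-21.5 top hole line deg in photometer frame 114.19093061708573 joint 0.22778861161035047 center off mm [-0.33519027 -0.04885493]
```

View pics/rect.png

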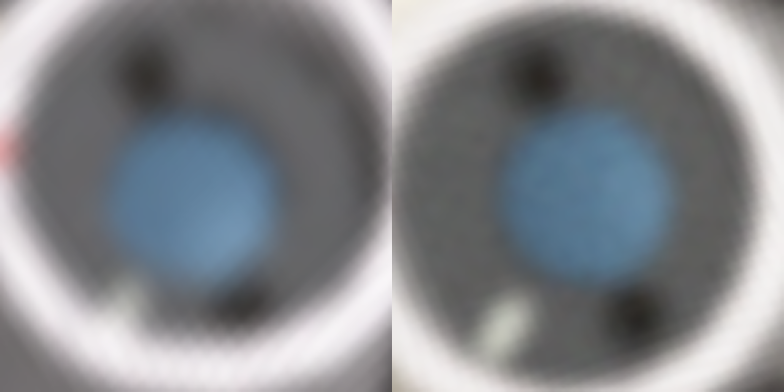

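```bash
cat > plan.py <<'E'
from h import *
def rpy(v): return R.from_euler("xyz",v,degrees=True)
def down(yaw,tilt=0): pass
def rows(p0,r0,p1,r1,n,claw):
    """r0,r1 Rotation; linear interp; returns rows"""
    out=[];p=np.array(p0,float);r=r0
    w=(r1*r0.inv()).as_rotvec()
    for i in range(1,n+1):
        pn=np.array(p0)+(np.array(p1)-p0)*i/n; rn=R.from_rotvec(w*i/n)*r0
        d=r.inv().apply(pn-p)*100; t=np.degrees((r.inv()*rn).as_rotvec())
        out.append([claw,[round(x,2) for x in d.tolist()],[round(x,2) for x in t.tolist()]]);p,r=pn,rn
    return out
E
python3 - <<'E'
from plan import *
import pickle
cs=pickle.load(open("cs0.pkl","rb"))
for uv in((95,265),(95,165),(120,265)):print(uv,[ray_z(cs["top"],uv,z).round(3) for z in(0,.1,.2)])
from workcell import get_obs
o=get_obs();p=o["ee_pos"];r=rpy(o["tcp_rot"])
P1=np.array([.27,.19,.24]);r1=rpy([180,0,35]);P2=np.array([.506,.160,.19]);r2=rpy([180,0,16.5])
print(rows(p,r,P1,r1,7,0));print(rows(P1,r1,P2,r2,6,0))
E
```

```text
(95, 265) [array([0.5  , 0.381, 0.   ]), array([0.49 , 0.336, 0.1  ]), array([0.48 , 0.291, 0.2  ])]
(95, 165) [array([0.762, 0.403, 0.   ]), array([0.731, 0.356, 0.1  ]), array([0.7  , 0.309, 0.2  ])]
(120, 265) [array([0.501, 0.317, 0.   ]), array([0.491, 0.277, 0.1  ]), array([0.481, 0.237, 0.2  ])]
[[0, [-3.75, 2.31, -0.46], [0.0, 0.0, 4.22]], [0, [-3.57, 2.58, -0.46], [0.0, 0.0, 4.22]], [0, [-3.37, 2.84, -0.46], [0.0, 0.0, 4.22]], [0, [-3.15, 3.08, -0.46], [0.0, 0.0, 4.22]], [0, [-2.91, 3.3, -0.46], [0.0, 0.0, 4.22]], [0, [-2.66, 3.51, -0.46], [0.0, 0.0, 4.22]], [0, [-2.4, 3.69, -0.46], [0.0, 0.0, 4.22]]]
[[0, [2.94, 2.67, 0.83], [0.0, -0.0, 3.08]], [0, [3.07, 2.5, 0.83], [-0.0, -0.0, 3.08]], [0, [3.2, 2.33, 0.83], [0.0, -0.0, 3.08]], [0, [3.33, 2.16, 0.83], [-0.0, -0.0, 3.08]], [0, [3.44, 1.98, 0.83], [-0.0, -0.0, 3.08]], [0, [3.54, 1.79, 0.83], [0.0, -0.0, 3.08]]]
```

Call:
play_rows --rows '[[0,[-3.75,2.3,-0.5],[0,0,4.2]],[0,[-3.6,2.6,-0.5],[0,0,4.2]],[0,[-3.4,2.8,-0.5],[0,0,4.2]],[0,[-3.15,3.1,-0.5],[0,0,4.2]],[0,[-2.9,3.3,-0.5],[0,0,4.2]],[0,[-2.65,3.5,-0.5],[0,0,4.2]],[0,[-2.4,3.7,-0.5],[0,0,4.2]]]'

```text
time: 1.9
ee_pos: [0.2672, 0.183, 0.2408]
tcp_rot: [179.8, 0.2, 34.5]
wrist_force: [1.6, -0.6, -0.0]
opening: 0.0852
```

Run:
```python
from plan import *
from workcell import get_obs
o=get_obs();p=o["ee_pos"];r=rpy(o["tcp_rot"]);print(p,o["tcp_rot"],o["time"],o["q"])
P2=np.array([.506,.160,.19]);r2=rpy([180,0,16.5])
print(rows(p,r,P2,r2,7,0))
```

```text
[0.2671786  0.18304633 0.24080425] [179.84484945   0.20847932  34.48002954] 1.9 [ 34.56273291 -24.22542695 -11.41936548 103.01476452  -0.15484946
  90.08270313]
[[0, [2.63, 2.2, 0.72], [0.03, 0.03, 2.57]], [0, [2.72, 2.08, 0.72], [0.03, 0.03, 2.57]], [0, [2.81, 1.96, 0.72], [0.03, 0.03, 2.57]], [0, [2.9, 1.83, 0.72], [0.03, 0.03, 2.57]], [0, [2.98, 1.7, 0.72], [0.03, 0.03, 2.57]], [0, [3.05, 1.56, 0.72], [0.03, 0.03, 2.57]], [0, [3.12, 1.43, 0.72], [0.03, 0.03, 2.57]]]
```

Call:
play_rows --rows '[[0,[2.6,2.2,0.7],[0,0,2.6]],[0,[2.7,2.1,0.7],[0,0,2.6]],[0,[2.8,1.95,0.7],[0,0,2.6]],[0,[2.9,1.85,0.7],[0,0,2.6]],[0,[3.0,1.7,0.7],[0,0,2.6]],[0,[3.05,1.55,0.7],[0,0,2.5]],[0,[3.1,1.4,0.7],[0,0,2.5]],[0,[0,0,0],[0,0,0]]]'

```text
time: 2.7
ee_pos: [0.5152, 0.1496, 0.1962]
tcp_rot: [180.0, -0.6, 15.2]
wrist_force: [-1.7, -0.4, -0.6]
opening: 0.0852
```

Run:
```python
from plan import *
from workcell import get_obs,camera
o=get_obs();p=o["ee_pos"];r=rpy(o["tcp_rot"]);print(p,o["tcp_rot"],o["time"],o["q"])
c=camera("scene");t=camera("top")
k=lambda c,x,y:cv2.resize(c["img"][y:y+80,x:x+80,::-1],None,fx=5,fy=5,interpolation=cv2.INTER_CUBIC)
cv2.imwrite("pics/pre.png",np.hstack([k(c,180,170),k(t,130,220)]))
P2=np.array([.506,.1597,.101]);r2=rpy([180,0,16.6])
print(rows(p,r,P2,r2,4,0))
```

```text
[0.51521529 0.14958714 0.19615266] [179.95222939  -0.60526844  15.18445741] 2.7 [ 1.62238243e+01  2.21559506e+00  5.84192580e+00  9.30220284e+01
 -5.87417429e-02  9.10393095e+01]
[[0, [-0.18, -0.31, 2.38], [0.01, -0.15, -0.35]], [0, [-0.17, -0.31, 2.38], [0.01, -0.15, -0.35]], [0, [-0.16, -0.31, 2.38], [0.01, -0.15, -0.35]], [0, [-0.16, -0.31, 2.38], [0.01, -0.15, -0.35]]]
```

View pics/pre.png

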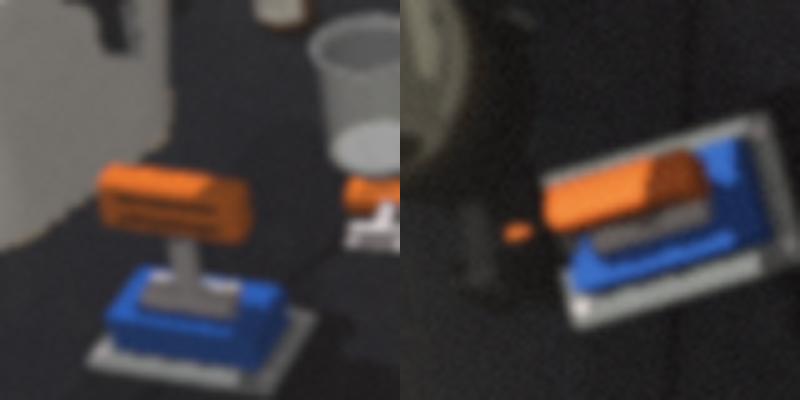

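The scene crop shows the orange grip at (175,200) with nothing near it. The top crop shows the dark gripper above its left end. I'll correct x and y first, then descend.

Call:
play_rows --rows '[[0,[-0.6,-1.2,1.0],[0,-0.6,-1.4]],[0,[0,0,0],[0,0,0]],[0,[0,0,0],[0,0,0]]]'

```text
time: 3.1
ee_pos: [0.5013, 0.1617, 0.1888]
tcp_rot: [180.0, -0.1, 17.0]
wrist_force: [0.2, -0.5, -0.1]
opening: 0.0857
```

Run:
```python
from plan import *
from workcell import get_obs
o=get_obs();p=o["ee_pos"];r=rpy(o["tcp_rot"]);print(p,o["tcp_rot"],o["time"])
P2=np.array([.506,.1597,.101]);r2=rpy([180,0,16.6])
print(rows(p,r,P2,r2,4,0))
```

```text
[0.50127666 0.16166117 0.18876686] [ 1.79985536e+02 -1.05800424e-01  1.70067975e+01] 3.1
[[0, [0.09, 0.08, 2.19], [0.0, -0.03, 0.1]], [0, [0.1, 0.08, 2.19], [0.0, -0.03, 0.1]], [0, [0.1, 0.08, 2.19], [0.0, -0.03, 0.1]], [0, [0.1, 0.08, 2.19], [0.0, -0.03, 0.1]]]
```

Call:
play_rows --rows '[[0,[0.4,0.3,2.0],[0,0,0.3]],[0,[0,0,2.0],[0,0,0]],[0,[0,0,2.0],[0,0,0]],[0,[0,0,2.0],[0,0,0]],[0,[0,0,0.5],[0,0,0]],[0,[0,0,0],[0,0,0]],[0,[0,0,0],[0,0,0]]]'

```text
time: 3.8
ee_pos: [0.5047, 0.1624, 0.1068]
tcp_rot: [180.0, -0.6, 17.0]
wrist_force: [0.3, 0.4, -0.1]
opening: 0.0855
```

Run:
```python
from plan import *
from workcell import get_obs
o=get_obs();p=o["ee_pos"];r=rpy(o["tcp_rot"]);print(p,o["tcp_rot"],o["time"])
P2=np.array([.506,.1597,.101]);r2=rpy([180,0,16.6])
print(rows(p,r,P2,r2,1,0))
```

```text
[0.50474078 0.16239834 0.10678516] [179.98889304  -0.62821833  17.02259713] 3.8
[[0, [0.04, 0.29, 0.58], [0.01, -0.63, 0.42]]]
```

Call:
play_rows --rows '[[0,[0,0.3,0.6],[0,-0.6,0.4]],[0,[0,0,0],[0,0,0]],[0.5,[0,0,0],[0,0,0]],[0.7,[0,0,0],[0,0,0]],[1,[0,0,0],[0,0,0]],[1,[0,0,0],[0,0,0]],[1,[0,0,0],[0,0,0]],[1,[0,0,0],[0,0,0]]]' --newtons 90

```text
time: 4.6
ee_pos: [0.5072, 0.1597, 0.1035]
tcp_rot: [180.0, -0.2, 16.6]
wrist_force: [0.5, -0.3, -0.2]
opening: 0.0002
```

Run:
```python
from plan import *
from workcell import get_obs,camera
o=get_obs();print(o["ee_pos"],o["tcp_rot"],o["wrist_force"],o["torque"],o["opening"],o["q"])
c=camera("scene");t=camera("top")
k=lambda c,x,y:cv2.resize(c["img"][y:y+80,x:x+80,::-1],None,fx=5,fy=5,interpolation=cv2.INTER_CUBIC)
cv2.imwrite("pics/gr.png",np.hstack([k(c,180,170),k(t,130,220)]))
```

```text
[0.50719845 0.15973469 0.10352156] [179.99405223  -0.22440812  16.58772822] [ 0.49545124 -0.29426231 -0.23571831] [0.00790808 0.0243589  0.01264739] 0.00020249836424633157 [ 1.74865410e+01  1.42987820e+00 -5.19024539e+00  8.31555892e+01
 -9.46723057e-03  9.08988059e+01]
```

View pics/gr.png

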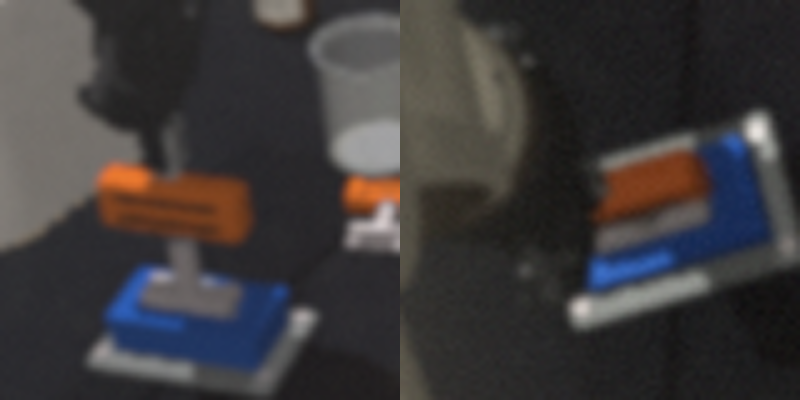

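Run:
```python
from plan import *
from fit import *
import pickle
cs=pickle.load(open("cs0.pkl","rb"))
p=np.array([.5072,.1597,.1035])
for n,o in(("scene",(180,170)),("top",(130,220))):
    P=np.vstack([p,p-[0,0,.011],p+[0,0,.06]])
    print(n,((proj(cs[n],P)-o)*5).round(0).tolist())
    B=place(box(.09,.022,.034),(.506,.1597),.107,np.radians(-73.5)); print(((proj(cs[n],B)-o)*5).round(0).tolist())
```

```text
scene [[172.0, 201.0], [174.0, 216.0], [156.0, 116.0]]
[[97.0, 220.0], [87.0, 173.0], [113.0, 200.0], [104.0, 153.0], [236.0, 241.0], [228.0, 194.0], [251.0, 220.0], [243.0, 173.0]]
top [[203.0, 192.0], [210.0, 195.0], [163.0, 176.0]]
[[123.0, 246.0], [99.0, 239.0], [112.0, 202.0], [88.0, 193.0], [310.0, 195.0], [291.0, 186.0], [299.0, 150.0], [280.0, 140.0]]
```

Run:
```python
from plan import *
from workcell import get_obs,camera
print(get_obs()["opening"])
c=camera("scene");t=camera("top")
def k(c,x,y):
    im=c["img"][y:y+80,x:x+80,::-1].astype(float); im=np.clip((im/255)**.5*255,0,255).astype(np.uint8)
    return cv2.resize(im,None,fx=5,fy=5,interpolation=cv2.INTER_CUBIC)
cv2.imwrite("pics/gr2.png",np.hstack([k(c,170,150),k(t,110,220)]))
```

```text
-0.00018948783372972408
```

View pics/gr2.png

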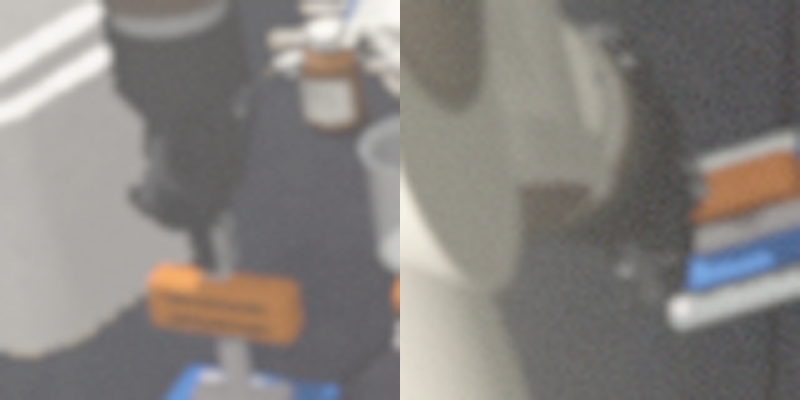

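Run:
```python
from fit import *
import pickle
from workcell import get_obs
o=get_obs();print(o["time"],o["ee_pos"],o["q"],o["wrist_force"],o["joint_efforts"])
cs=pickle.load(open("cs0.pkl","rb"))
win={"scene":(190,195,70,60),"top":(140,235,75,55)}
obs={}
for n in cs:
    w=win[n];v=orange(cs[n]["img"][w[1]:w[1]+w[3],w[0]:w[0]+w[2]]); obs[n]=np.clip(v/90,0,1)
    if n=="scene": obs[n][:,55:]=0
for z in(.06,.07,.08,.09,.1,.107,.115):
  def cost(p):
    return sum(((sil(cs[n],[place(box(.09,.022,.034),p[:2],z,p[2])],win[n])-obs[n])**2).sum() for n in cs)
  r=minimize(cost,[.506,.16,-1.28],method="Nelder-Mead",options=dict(initial_simplex=[[.506,.16,-1.28],[.516,.16,-1.28],[.506,.17,-1.28],[.506,.16,-1.2]]))
  print(z,r.x.round(4),r.fun)
```

```text
4.8 [0.50720371 0.15974199 0.10347825] [ 1.74872835e+01  1.43237312e+00 -5.19247257e+00  8.31520194e+01
 -9.74714237e-03  9.08996102e+01] [ 0.53485366 -0.88558979  0.39670937] [-1.31905454e-03 -4.86732388e+01  4.70761621e+01 -4.15503653e-02
 -6.09160979e-04 -1.30071135e-05]
0.06 [ 0.5126  0.1754 -1.3071] 539.8874360193322
0.07 [ 0.5116  0.1709 -1.2567] 426.2342738359625
0.08 [ 0.5105  0.1687 -1.2768] 299.5525918495659
0.09 [ 0.5089  0.1656 -1.2713] 171.14001868527853
0.1 [ 0.5074  0.1625 -1.2606] 54.93616459665605
0.107 [ 0.5058  0.1603 -1.2789] 27.374610190924372
0.115 [ 0.5045  0.1576 -1.2812] 71.23039798793849
```

The fingers shut without holding anything. The picture has them ending at the bar's top edge, about 20 mm higher than the kinematics put them. I'll lift, check where the fingertips really are, then open.

Call:
play_rows --rows '[[1,[0,0,-2.5],[0,0,0]],[1,[0,0,-2.5],[0,0,0]],[1,[0,0,-1.0],[0,0,0]],[1,[0,0,0],[0,0,0]],[1,[0,0,0],[0,0,0]]]'

```text
time: 5.3
ee_pos: [0.5064, 0.1595, 0.1635]
tcp_rot: [180.0, -0.1, 16.6]
wrist_force: [-0.1, -0.3, -0.4]
opening: -0.0001
```

Run:
```python
from plan import *
from workcell import get_obs,camera
o=get_obs();p=o["ee_pos"];print(p,o["tcp_rot"],o["opening"])
r=rpy(o["tcp_rot"])
c=camera("scene");t=camera("top");out=[]
for c,(x,y) in((c,(170,140)),(t,(120,210))):
    im=c["img"][y:y+80,x:x+80,::-1].astype(float); im=np.clip((im/255)**.5*255,0,255).astype(np.uint8)
    im=cv2.resize(im,None,fx=5,fy=5,interpolation=cv2.INTER_CUBIC)
    for d,col in((.011,(0,0,255)),(-.008,(0,255,0)),(-.062,(255,0,0))):
        u=(proj(c,p+r.apply([0,0,d]))[0]-[x,y]+.5)*5;cv2.circle(im,tuple(u.astype(int)),4,col,1)
    out.append(im)
cv2.imwrite("pics/up.png",np.hstack(out))
```

```text
[0.50638999 0.1594939  0.16353221] [ 1.79990719e+02 -8.97805081e-02  1.65890926e+01] -8.057723614677305e-05
```

View pics/up.png

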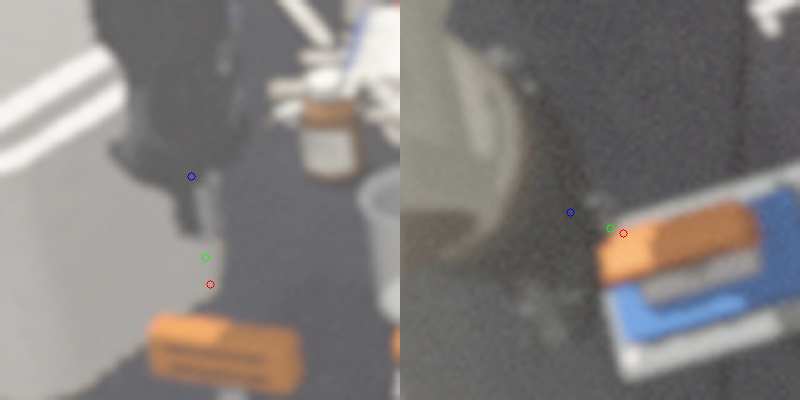

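The fingertip shows at (200,237), but the model puts it at (210,285). So the real tips sit about 34 mm shorter than the stated TCP, which matches the fingers closing on nothing. A grasp at TCP z ≈ 0.068 is safe whichever geometry is right.

Call:
play_rows --rows '[[0,[0,0,0],[0,0,0]],[0,[0,0,0],[0,0,0]],[0,[0,0,0],[0,0,0]],[0,[0,0,0],[0,0,0]],[0,[0,0,0],[0,0,0]]]'

```text
time: 5.9
ee_pos: [0.5051, 0.1591, 0.1605]
tcp_rot: [180.0, 0.2, 16.6]
wrist_force: [-0.1, 0.2, -0.4]
opening: 0.0723
```

Call:
play_rows --rows '[[0,[0,0,2.5],[0,0,0]],[0,[0,0,2.5],[0,0,0]],[0,[0,0,2.0],[0,0,0]],[0,[0,0,1.0],[0,0,0]],[0,[0,0,0.9],[0,0,0]],[0,[0,0,0.7],[0,0,0]],[0,[0,0,0],[0,0,0]],[0,[0,0,0],[0,0,0]]]'

```text
time: 6.7
ee_pos: [0.5064, 0.1595, 0.0633]
tcp_rot: [180.0, -0.1, 16.6]
wrist_force: [-0.4, 0.1, -0.4]
opening: 0.0852
```

Call:
play_rows --rows '[[0,[0,0,-0.4],[0,0,0]],[0,[0,0,0],[0,0,0]],[0.8,[0,0,0],[0,0,0]],[1,[0,0,0],[0,0,0]],[1,[0,0,0],[0,0,0]],[1,[0,0,0],[0,0,0]],[1,[0,0,0],[0,0,0]]]' --newtons 100

```text
time: 7.4
ee_pos: [0.5076, 0.1598, 0.0703]
tcp_rot: [180.0, -0.3, 16.6]
wrist_force: [-0.5, -1.1, 0.5]
opening: 0.0208
```

Run:
```python
from plan import *
from workcell import get_obs,camera
o=get_obs();p=o["ee_pos"];print(p,o["tcp_rot"],o["opening"],o["wrist_force"],o["torque"])
r=rpy(o["tcp_rot"])
c=camera("scene");t=camera("top");out=[]
for c,(x,y) in((c,(170,160)),(t,(120,210))):
    im=c["img"][y:y+80,x:x+80,::-1].astype(float); im=np.clip((im/255)**.5*255,0,255).astype(np.uint8)
    out.append(cv2.resize(im,None,fx=5,fy=5,interpolation=cv2.INTER_CUBIC))
cv2.imwrite("pics/gr3.png",np.hstack(out))
```

```text
[0.50756164 0.15977394 0.07029271] [179.98465289  -0.27532875  16.58731995] 0.02083483591942453 [-0.46462157 -1.06518945  0.53806614] [-0.14686402  0.16003406 -0.03345502]
```

View pics/gr3.png

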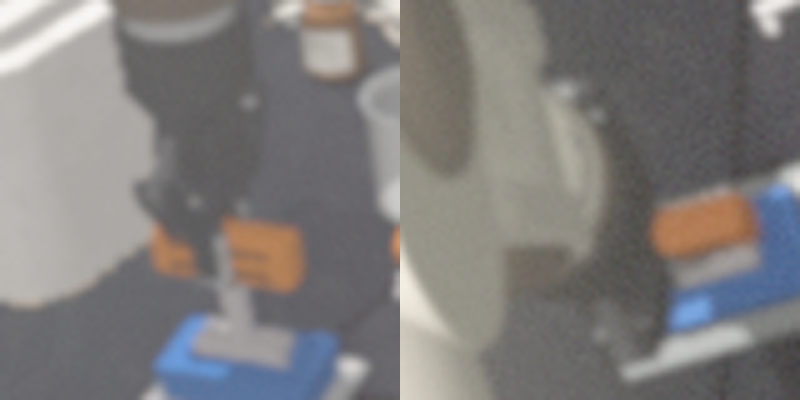

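```bash
cat > tgt.py <<'E'
from plan import *
from barrel import Mph
RIM=np.array([.558,-.2808,.1152]);YAW=np.radians(-20.5)
OFF=np.array([0,0,-.0367])  # grip centre in tool frame
def Rtool(theta,tilt=None):
    """spanner x at angle theta(deg) in photometer ring plane"""
    M=Mph(YAW);th=np.radians(theta);x=M@[np.cos(th),np.sin(th),0];z=M[:,2];y=np.cross(z,x)
    return R.from_matrix(np.c_[y,x,-z])
def tcp_for(theta,h,off=OFF,rim=None):
    """tips at height h out of ring face"""
    rim=RIM if rim is None else rim
    r=Rtool(theta);z=Mph(YAW)[:,2];tips=rim+z*(h-.010);grip=tips+.087*z
    return grip-r.apply(off),r
E
python3 - <<'E'
from tgt import *
P,r=tcp_for(113-180,.07);print(P,r.as_euler("xyz",degrees=True),Mph(YAW)[:,2])
from workcell import get_obs
o=get_obs();p=o["ee_pos"];r0=rpy(o["tcp_rot"])
Pl=p+[-.03,0,.17];Pm=np.array([.47,-.02,P[2]+.02])
print(Pl)
print(rows(Pl,r0,P,r,14,1))
E
```

```text
[ 0.50634253 -0.26148606  0.2107226 ] [167.28751462 -27.40339734   5.61138201] [-0.46833609  0.17510369  0.8660254 ]
[0.47759108 0.15979184 0.24026778]
[[1, [-0.66, 2.94, 0.21], [-1.08, 1.84, 0.98]], [1, [-0.62, 2.95, 0.24], [-1.08, 1.84, 0.98]], [1, [-0.58, 2.95, 0.28], [-1.08, 1.84, 0.98]], [1, [-0.54, 2.96, 0.32], [-1.08, 1.84, 0.98]], [1, [-0.5, 2.96, 0.36], [-1.08, 1.84, 0.98]], [1, [-0.46, 2.96, 0.4], [-1.08, 1.84, 0.98]], [1, [-0.42, 2.96, 0.44], [-1.08, 1.84, 0.98]], [1, [-0.39, 2.96, 0.48], [-1.08, 1.84, 0.98]], [1, [-0.35, 2.96, 0.52], [-1.08, 1.84, 0.98]], [1, [-0.32, 2.95, 0.57], [-1.08, 1.84, 0.98]], [1, [-0.29, 2.95, 0.62], [-1.08, 1.84, 0.98]], [1, [-0.26, 2.94, 0.66], [-1.08, 1.84, 0.98]], [1, [-0.23, 2.93, 0.71], [-1.08, 1.84, 0.98]], [1, [-0.2, 2.92, 0.76], [-1.08, 1.84, 0.98]]]
```

Call:
play_rows --rows '[[1,[0,0,-0.6],[0,0,0]],[1,[0,0,-1.2],[0,0,0]],[1,[0,0,-2.0],[0,0,0]],[1,[0,0,-2.5],[0,0,0]],[1,[0,0,-3.0],[0,0,0]],[1,[0,0,-3.0],[0,0,0]],[1,[0,0,-2.5],[0,0,0]],[1,[0,0,-1.5],[0,0,0]],[1,[0,0,0],[0,0,0]]]'

```text
time: 8.4
ee_pos: [0.506, 0.1596, 0.2446]
tcp_rot: [-180.0, -0.4, 16.6]
wrist_force: [0.2, -0.5, -0.8]
opening: 0.0207
```

Run:
```python
from tgt import *
from workcell import get_obs,camera
o=get_obs();p=o["ee_pos"];r0=rpy(o["tcp_rot"])
c=camera("scene");cv2.imwrite("pics/lift.png",cv2.resize(c["img"][110:270,140:400,::-1],None,fx=3,fy=3,interpolation=cv2.INTER_CUBIC))
P,r=tcp_for(113-180,.07)
Pm=np.array([.47,.05,.245]);rm=R.from_rotvec((r*r0.inv()).as_rotvec()*.3)*r0
for x in rows(p,r0,Pm,rm,4,1)+rows(Pm,rm,P,r,11,1):print(x)
```

```text
[1, [-1.64, 2.37, -0.02], [-1.13, 1.93, 1.03]]
[1, [-1.6, 2.4, -0.03], [-1.13, 1.93, 1.03]]
[1, [-1.56, 2.43, -0.03], [-1.13, 1.93, 1.03]]
[1, [-1.51, 2.46, -0.04], [-1.13, 1.93, 1.03]]
[1, [-0.34, 2.81, 0.47], [-0.96, 1.63, 0.87]]
[1, [-0.32, 2.8, 0.51], [-0.96, 1.63, 0.87]]
[1, [-0.29, 2.8, 0.55], [-0.96, 1.63, 0.87]]
[1, [-0.26, 2.79, 0.59], [-0.96, 1.63, 0.87]]
[1, [-0.24, 2.79, 0.63], [-0.96, 1.63, 0.87]]
[1, [-0.21, 2.78, 0.67], [-0.96, 1.63, 0.87]]
[1, [-0.19, 2.77, 0.71], [-0.96, 1.63, 0.87]]
[1, [-0.17, 2.76, 0.75], [-0.96, 1.63, 0.87]]
[1, [-0.15, 2.75, 0.79], [-0.96, 1.63, 0.87]]
[1, [-0.13, 2.74, 0.84], [-0.96, 1.63, 0.87]]
[1, [-0.11, 2.73, 0.88], [-0.96, 1.63, 0.87]]
```

View pics/lift.png

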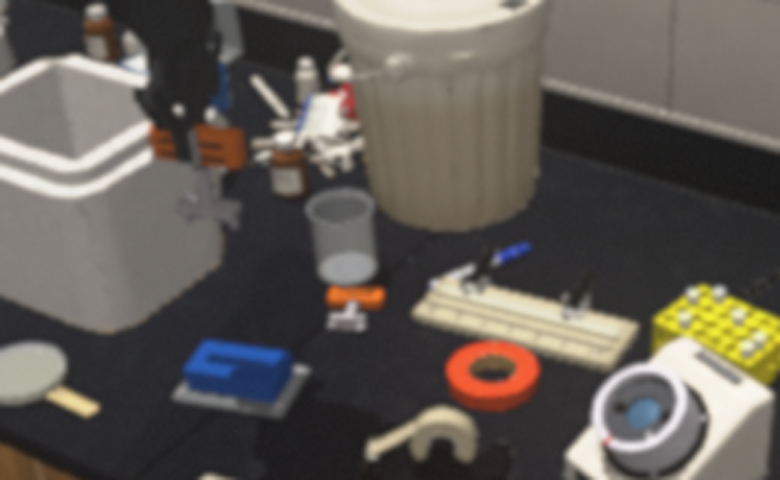

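The spanner is held at (205,165) and the empty stand slot shows at (240,365). Next, over to the barrel.

Call:
play_rows --rows '[[1,[-1.6,2.4,0],[-1.1,1.9,1.0]],[1,[-1.6,2.4,0],[-1.1,1.9,1.0]],[1,[-1.5,2.4,0],[-1.1,1.9,1.0]],[1,[-0.8,2.6,0.2],[-1.1,1.9,1.0]],[1,[-0.3,2.8,0.5],[-1.0,1.6,0.9]],[1,[-0.3,2.8,0.5],[-1.0,1.6,0.9]],[1,[-0.3,2.8,0.5],[-1.0,1.6,0.9]],[1,[-0.3,2.8,0.6],[-1.0,1.6,0.9]],[1,[-0.2,2.8,0.6],[-1.0,1.6,0.9]],[1,[-0.2,2.8,0.7],[-1.0,1.6,0.9]],[1,[-0.2,2.4,0.5],[-1.0,1.6,0.9]],[1,[0,1.4,0],[-1.0,1.6,0.9]]]'

```text
time: 9.65
ee_pos: [0.4957, -0.1676, 0.2069]
tcp_rot: [169.1, -21.3, 7.1]
wrist_force: [0.5, 0.7, -1.1]
opening: 0.0207
```

```bash
cat > nxt.py <<'E'
import sys
from tgt import *
from workcell import get_obs
th=float(sys.argv[1]);h=float(sys.argv[2]);n=int(sys.argv[3]);off=np.array([float(v) for v in sys.argv[4].split(",")])/1000 if len(sys.argv)>4 else OFF
o=get_obs();p=o["ee_pos"];r0=rpy(o["tcp_rot"]);print(o["time"],p.round(4),o["tcp_rot"].round(2),o["q"].round(1),o["wrist_force"].round(1),o["torque"].round(2),round(o["opening"],4))
P,r=tcp_for(th,h,off)
print("tgt",P.round(4))
for x in rows(p,r0,P,r,n,1): print(x)
E
python3 nxt.py -67 .07 4
```

```text
9.65 [ 0.4957 -0.1676  0.2069] [169.05 -21.34   7.08] [-18.  -24.4 -19.8  70.8  -1.2  66.8] [ 0.5  0.7 -1.1] [0.17 0.5  0.02] 0.0207
tgt [ 0.5063 -0.2615  0.2107]
[1, [0.01, 2.34, 0.35], [-0.59, 1.42, 0.64]]
[1, [0.03, 2.33, 0.38], [-0.59, 1.42, 0.64]]
[1, [0.04, 2.33, 0.4], [-0.59, 1.42, 0.64]]
[1, [0.06, 2.33, 0.43], [-0.59, 1.42, 0.64]]
```

Call:
play_rows --rows '[[1,[0,2.3,0.3],[-0.6,1.4,0.6]],[1,[0,2.3,0.3],[-0.6,1.4,0.6]],[1,[0,2.0,0.3],[-0.6,1.4,0.6]],[1,[0,1.2,0.1],[-0.6,1.4,0.6]],[1,[0,0,0],[0,0,0]],[1,[0,0,0],[0,0,0]]]'

```text
time: 10.25
ee_pos: [0.4979, -0.2489, 0.2027]
tcp_rot: [167.5, -27.0, 5.4]
wrist_force: [-0.4, 0.3, -2.4]
opening: 0.0207
```

```bash
python3 nxt.py -67 .07 1
cat > look.py <<'E'
import sys
from tgt import *
from workcell import get_obs,camera
from fit import box
# overlay spanner model from FK, both cams
def overlay(tag,off=OFF,ph=True):
    o=get_obs();p=o["ee_pos"];r=rpy(o["tcp_rot"]);Rt=r.as_matrix();Rs=np.c_[Rt[:,1],Rt[:,0],-Rt[:,2]]
    g=p+r.apply(off);out=[]
    for n,(x,y,w,h) in {"scene":(310,170,100,100),"top":(305,170,100,100)}.items():
        c=camera(n);pickle.dump((c,o),open(f"last_{n}.pkl","wb"));k=4
        im=cv2.resize(c["img"][y:y+h,x:x+w,::-1],None,fx=k,fy=k,interpolation=cv2.INTER_CUBIC)
        raw=im.copy();d=lambda P:((proj(c,P)-[x,y]+.5)*k-.5).astype(np.int32)
        for b in(box(.09,.022,.034),box(.058,.024,.010,(0,0,-.068)),box(.008,.008,.014,(.024,0,-.08)),box(.008,.008,.014,(-.024,0,-.08))):
            q=d(b@Rs.T+g);cv2.polylines(im,[cv2.convexHull(q)],True,(0,255,0),1)
        out.append(np.vstack([im]))
    cv2.imwrite(f"pics/{tag}.png",np.hstack(out))
import pickle
if __name__=="__main__": overlay(sys.argv[1],np.array([float(v) for v in sys.argv[2].split(",")])/1000 if len(sys.argv)>2 else OFF)
E
python3 look.py l1
```

```text
10.25 [ 0.4979 -0.2489  0.2027] [167.46 -27.01   5.36] [-28.7 -25.7 -23.3  63.1   3.9  59.9] [-0.4  0.3 -2.4] [ 0.25  0.56 -0.06] 0.0207
tgt [ 0.5063 -0.2615  0.2107]
[1, [1.01, 1.38, -0.08], [-0.06, 0.44, -0.13]]
```

View pics/l1.png

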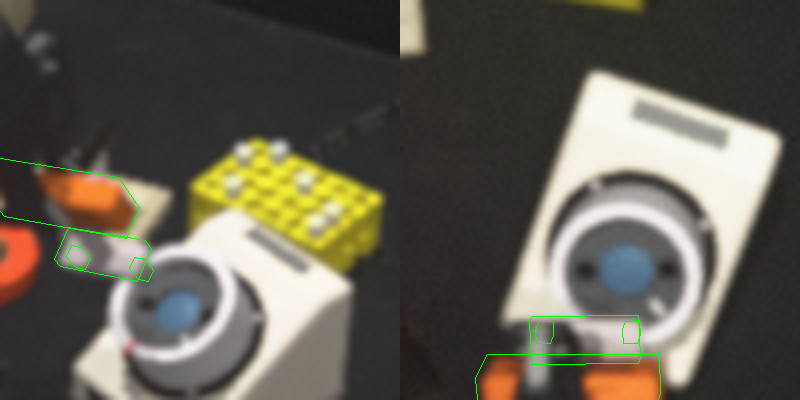

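Call:
play_rows --rows '[[1,[0.6,0.8,0.5],[0,0.4,0]],[1,[0.4,0.6,0.8],[0,0,0]],[1,[0,0,0],[0,0,0]],[1,[0,0,0],[0,0,0]]]'

```text
time: 10.75
ee_pos: [0.5155, -0.2636, 0.1986]
tcp_rot: [167.4, -27.4, 5.7]
wrist_force: [0.8, -1.0, -1.1]
opening: 0.0206
```

```bash
python3 nxt.py -67 .05 1;python3 look.py l2
```

```text
10.75 [ 0.5155 -0.2636  0.1986] [167.42 -27.41   5.68] [-29.6 -22.8 -22.   61.2   4.7  59.1] [ 0.8 -1.  -1.1] [0.25 0.6  0.03] 0.0206
tgt [ 0.5157 -0.265   0.1934]
[1, [-0.23, 0.04, 0.48], [-0.17, -0.02, 0.06]]
```

View pics/l2.png

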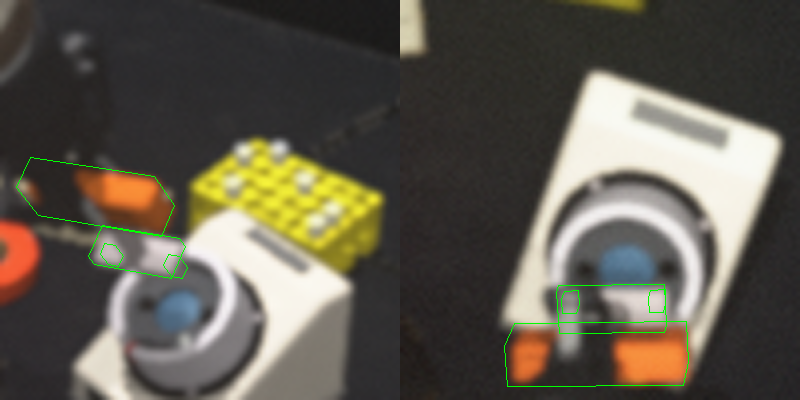

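```bash
cat > fitoff.py <<'E'
from tgt import *
from fit import *
import pickle
def run():
    D={n:pickle.load(open(f"last_{n}.pkl","rb")) for n in("scene","top")}
    o=D["scene"][1];p=o["ee_pos"];r=rpy(o["tcp_rot"]);Rt=r.as_matrix();Rs=np.c_[Rt[:,1],Rt[:,0],-Rt[:,2]]
    win={"scene":(305,190,65,60),"top":(320,235,75,45)};obs={}
    for n in D:
        w=win[n];im=D[n][0]["img"][w[1]:w[1]+w[3],w[0]:w[0]+w[2]];v=orange(im)
        obs[n]=np.clip(v/(70 if n=="scene" else 90),0,1)
        if n=="scene": obs[n][:,:10]*=0
    def cost(q,ns,full=False):
        e=0;g=p+r.apply(q[:3])
        RR=Rs@R.from_euler("y",q[3] if len(q)>3 else 0).as_matrix()
        for n in ns:
            s=sil(D[n][0],[box(.09,.022,.034)@RR.T+g],win[n])
            f=sil(D[n][0],[box(.046,.07,.12,(0,0,.04))@Rs.T+g],win[n])
            wgt=(f<.1); e+=(((s-obs[n])**2)*wgt).sum()
        return e
    for ns in(["scene","top"],["scene"],["top"]):
        x0=OFF;sx=np.vstack([x0,x0+[.006,0,0],x0+[0,.006,0],x0+[0,0,.006]])
        if len(ns)==2:
            m=minimize(cost,x0,args=(ns,),method="Nelder-Mead",options=dict(initial_simplex=sx));print(ns,(m.x*1e3).round(1),m.fun)
            x4=np.r_[m.x,0];sx=np.vstack([x4,x4+[.004,0,0,0],x4+[0,.004,0,0],x4+[0,0,.004,0],x4+[0,0,0,.06]])
            m=minimize(cost,x4,args=(ns,),method="Nelder-Mead",options=dict(initial_simplex=sx,maxiter=600));print("with pitch",(m.x[:3]*1e3).round(1),np.degrees(m.x[3]),m.fun)
run()
E
python3 fitoff.py
```

```text
['scene', 'top'] [ -2.2   1.4 -34.8] 265.47440454781525
with pitch [ -2.2   0.7 -32.9] -4.015952658874703 263.3440061772952
```

```bash
sed -i 's/^OFF=.*/OFF=np.array([-.002,.001,-.036])/' tgt.py; python3 nxt.py -66.5 .022 3
```

```text
10.85 [ 0.5153 -0.2634  0.1986] [167.42 -27.42   5.69] [-29.6 -22.9 -22.   61.2   4.7  59.1] [-0.8  0.1 -1.2] [0.23 0.58 0.03] 0.0205
tgt [ 0.5303 -0.2686  0.1705]
[1, [-0.01, -0.01, 1.08], [-0.05, -0.01, -0.15]]
[1, [-0.01, -0.01, 1.08], [-0.05, -0.01, -0.15]]
[1, [-0.01, -0.02, 1.08], [-0.05, -0.01, -0.15]]
```

Call:
play_rows --rows '[[1,[0,0,1.1],[0,0,-0.1]],[1,[0,0,1.0],[0,0,-0.1]],[1,[0,0,0.8],[0,0,-0.2]],[1,[0,0,0],[0,0,0]],[1,[0,0,0],[0,0,0]]]'

```text
time: 11.35
ee_pos: [0.5298, -0.2684, 0.1704]
tcp_rot: [167.2, -27.3, 6.2]
wrist_force: [0.1, 0.3, -1.7]
opening: 0.0208
```

```bash
python3 nxt.py -66.5 .022 1;python3 look.py l3
```

```text
11.35 [ 0.5298 -0.2684  0.1704] [167.24 -27.27   6.17] [-29.2 -20.9 -23.7  57.6   4.5  58.9] [ 0.1  0.3 -1.7] [ 0.23  0.59 -0.01] 0.0208
tgt [ 0.5303 -0.2686  0.1705]
[1, [0.05, 0.02, 0.02], [-0.2, 0.02, 0.01]]
```

View pics/l3.png

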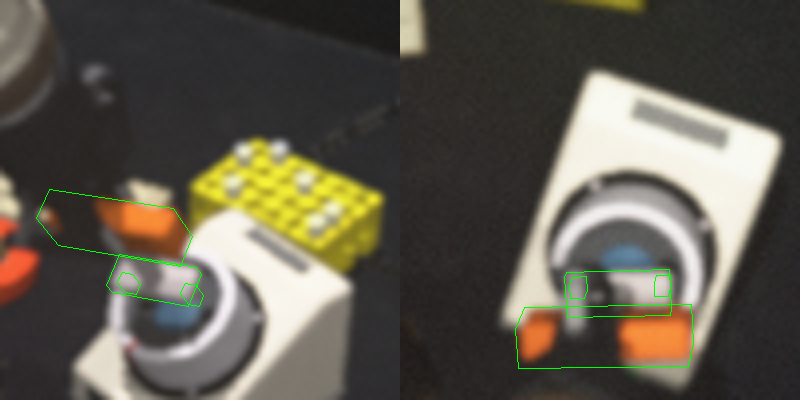

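```bash
cat > zoom.py <<'E'
import sys,pickle
from tgt import *
from fit import box
D={n:pickle.load(open(f"last_{n}.pkl","rb")) for n in("scene","top")}
o=D["top"][1];p=o["ee_pos"];r=rpy(o["tcp_rot"]);Rt=r.as_matrix();Rs=np.c_[Rt[:,1],Rt[:,0],-Rt[:,2]];g=p+r.apply(OFF);out=[]
for n,(x,y) in {"scene":(325,212),"top":(335,222)}.items():
    c=D[n][0];k=8;w,h=50,50
    im=cv2.resize(c["img"][y:y+h,x:x+w,::-1],None,fx=k,fy=k,interpolation=cv2.INTER_CUBIC);raw=im.copy()
    d=lambda P:((proj(c,P)-[x,y]+.5)*k-.5).astype(np.int32)
    for b in(box(.09,.022,.034),box(.058,.024,.010,(0,0,-.068))):
        cv2.polylines(im,[cv2.convexHull(d(b@Rs.T+g))],True,(0,255,0),1)
    M=Mph(YAW);th=np.radians(113.5)
    for s in(1,-1):
        a=np.linspace(0,6.28,30);P=RIM+(np.c_[s*.024*np.cos(th)+.0065*np.cos(a),s*.024*np.sin(th)+.0065*np.sin(a),0*a-.01])@M.T
        cv2.polylines(im,[d(P)],True,(0,255,255),1)
        q=np.c_[s*.024+.004*np.cos(a),.004*np.sin(a),0*a-.087]@Rs.T+g;cv2.polylines(im,[d(q)],True,(255,255,0),1)
    out.append(np.vstack([im]))
cv2.imwrite(f"pics/{sys.argv[1]}.png",np.hstack(out))
E
python3 zoom.py z3
```

```text
(no output)
```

View pics/z3.png

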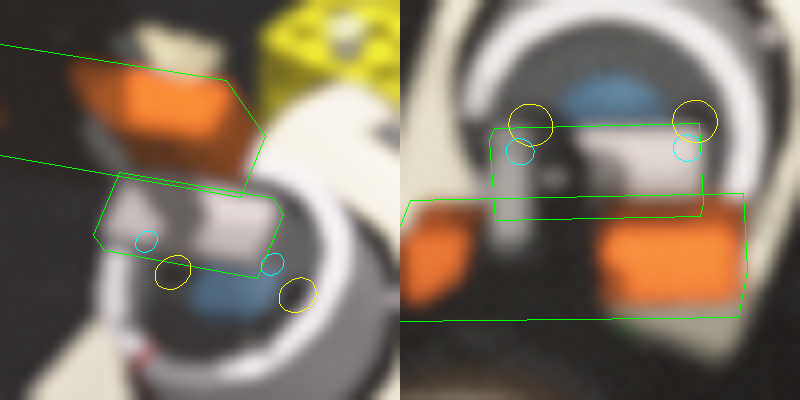

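The grip and crossbar outlines sit symmetrically around what is seen in both views: scene crossbar (100–280, 178–268), top crossbar right edge at 700. Now I'll insert slowly, watching the force.

Call:
play_rows --rows '[[1,[0.05,0,0.8],[-0.2,0,0]],[1,[0,0,0.7],[0,0,0]],[1,[0,0,0.3],[0,0,0]],[1,[0,0,0],[0,0,0]]]'

```text
time: 11.85
ee_pos: [0.5396, -0.2719, 0.1548]
tcp_rot: [167.0, -27.3, 6.2]
wrist_force: [-0.5, -0.1, -2.3]
opening: 0.0206
```

```bash
python3 nxt.py -66.5 -.008 2;python3 look.py l4; python3 zoom.py z4
```

```text
11.85 [ 0.5396 -0.2719  0.1548] [166.95 -27.35   6.18] [-28.9 -19.6 -24.6  55.2   4.1  59.2] [-0.5 -0.1 -2.3] [ 0.23  0.62 -0.01] 0.0206
tgt [ 0.5443 -0.2739  0.1445]
[1, [-0.04, -0.01, 0.58], [0.04, -0.03, 0.0]]
[1, [-0.04, -0.01, 0.58], [0.04, -0.03, 0.0]]
```

View pics/z4.png

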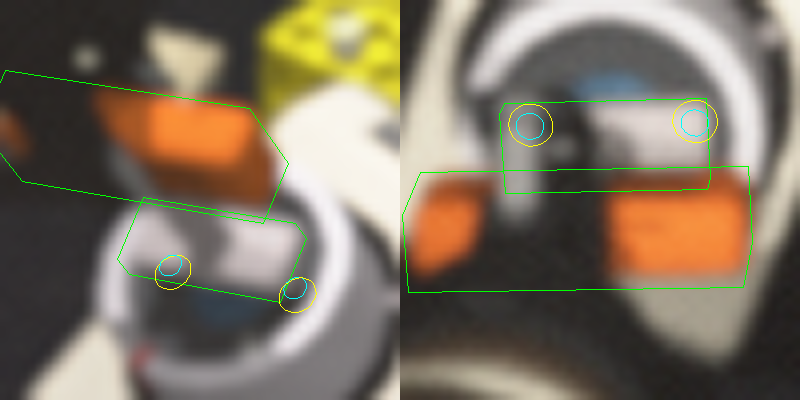

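Call:
play_rows --rows '[[1,[0,0,0.4],[0,0,0]],[1,[0,0,0.3],[0,0,0]],[1,[0,0,0.2],[0,0,0]],[1,[0,0,0],[0,0,0]]]'

```text
time: 12.35
ee_pos: [0.5437, -0.2736, 0.147]
tcp_rot: [167.0, -27.3, 6.2]
wrist_force: [-0.6, 0.5, -1.6]
opening: 0.0205
```

```bash
python3 nxt.py -66.5 -.010 1
```

```text
12.35 [ 0.5437 -0.2736  0.147 ] [166.96 -27.35   6.17] [-28.8 -18.9 -24.9  54.2   4.1  59.3] [-0.6  0.5 -1.6] [ 0.24  0.59 -0.01] 0.0205
tgt [ 0.5452 -0.2742  0.1428]
[1, [-0.07, -0.02, 0.45], [0.07, -0.05, -0.01]]
```

Call:
play_rows --rows '[[1,[0,0,0.25],[0,0,0]],[1,[0,0,0.2],[0,0,0]],[1,[0,0,0],[0,0,0]]]'

```text
time: 12.65
ee_pos: [0.5449, -0.2742, 0.1457]
tcp_rot: [166.9, -27.4, 6.1]
wrist_force: [-4.8, 2.8, -2.2]
opening: 0.0204
```

```bash
python3 nxt.py -66.5 -.010 1;python3 look.py l5; python3 zoom.py z5
```

```text
12.65 [ 0.5449 -0.2742  0.1457] [166.93 -27.36   6.13] [-28.8 -18.7 -25.   53.9   4.1  59.4] [-4.8  2.8 -2.2] [0.9  1.66 0.06] 0.0204
tgt [ 0.5452 -0.2742  0.1428]
[1, [-0.1, -0.06, 0.27], [0.11, -0.06, -0.04]]
```

View pics/z5.png

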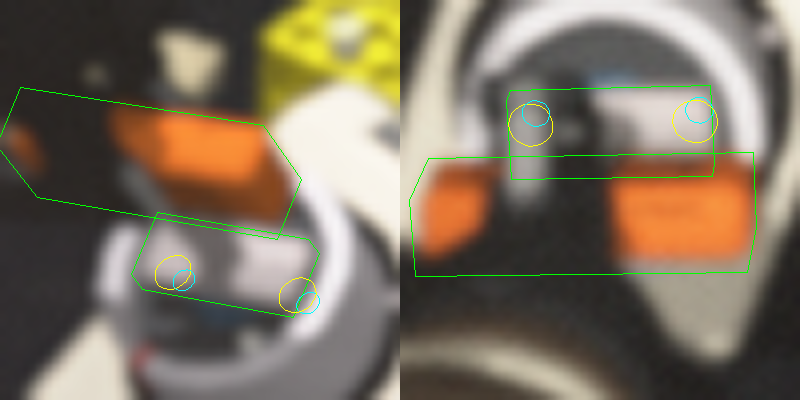

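Call:
play_rows --rows '[[1,[-0.1,-0.05,0.1],[0,0,0]],[1,[0,0,0.25],[0,0,0]],[1,[0,0,0],[0,0,0]]]'

```text
time: 13.05
ee_pos: [0.5448, -0.2742, 0.1457]
tcp_rot: [166.9, -27.4, 6.1]
wrist_force: [-3.3, 2.3, -2.7]
opening: 0.0207
```

```bash
python3 nxt.py -66.5 -.010 1
```

```text
13.05 [ 0.5448 -0.2742  0.1457] [166.88 -27.45   6.13] [-28.8 -18.8 -25.1  53.8   4.   59.4] [-3.3  2.3 -2.7] [0.94 1.76 0.11] 0.0207
tgt [ 0.5452 -0.2742  0.1428]
[1, [-0.1, -0.06, 0.27], [0.17, -0.15, -0.06]]
```

Call:
play_rows --rows '[[1,[0,0,0.1],[0,0,3]],[1,[0,0,0.1],[0,0,4]],[1,[0,0,0.1],[0,0,4]],[1,[0,0,0.1],[0,0,4]],[1,[0,0,0.1],[0,0,4]],[1,[0,0,0.1],[0,0,0]]]'

```text
time: 13.65
ee_pos: [0.5454, -0.2752, 0.1459]
tcp_rot: [177.7, -30.2, -16.3]
wrist_force: [-12.4, 5.2, 7.6]
opening: 0.0206
```

```bash
python3 nxt.py -86.5 -.010 1;python3 look.py l6; python3 zoom.py z6
```

```text
13.65 [ 0.5454 -0.2752  0.1459] [177.67 -30.19 -16.29] [-28.8 -18.8 -25.1  53.7   4.   79.2] [-12.4   5.2   7.6] [1.2  2.15 0.12] 0.0206
tgt [ 0.5454 -0.2749  0.143 ]
[1, [-0.15, -0.04, 0.25], [0.22, -0.26, 0.14]]
```

View pics/z6.png

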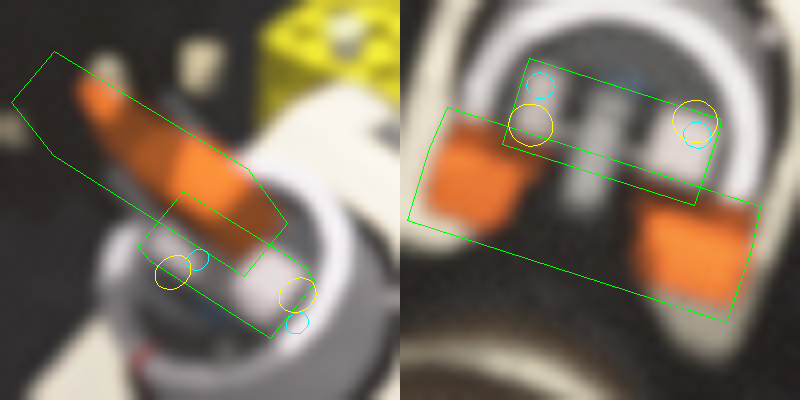

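Call:
play_rows --rows '[[1,[0,0,0.1],[0,0,4]],[1,[0,0,0.1],[0,0,4]],[1,[0,0,0.1],[0,0,4]],[1,[0,0,0.1],[0,0,4]],[1,[0,0,0.1],[0,0,4]],[1,[0,0,0.1],[0,0,4]],[1,[0,0,0.1],[0,0,4]],[1,[0,0,0.1],[0,0,4]],[1,[0,0,0.1],[0,0,0]]]'

```text
time: 14.65
ee_pos: [0.5455, -0.2768, 0.1463]
tcp_rot: [-164.2, -26.2, -53.9]
wrist_force: [-11.3, 5.4, 7.8]
opening: 0.0207
```

```bash
python3 nxt.py -118.5 -.010 1;python3 look.py l7; python3 zoom.py z7
```

```text
14.65 [ 0.5455 -0.2768  0.1463] [-164.22  -26.23  -53.93] [-28.8 -18.7 -25.   53.6   3.8 112.4] [-11.3   5.4   7.8] [1.09 2.08 0.16] 0.0207
tgt [ 0.5453 -0.2761  0.1432]
[1, [-0.2, 0.05, 0.25], [0.21, -0.48, -1.12]]
```

View pics/z7.png

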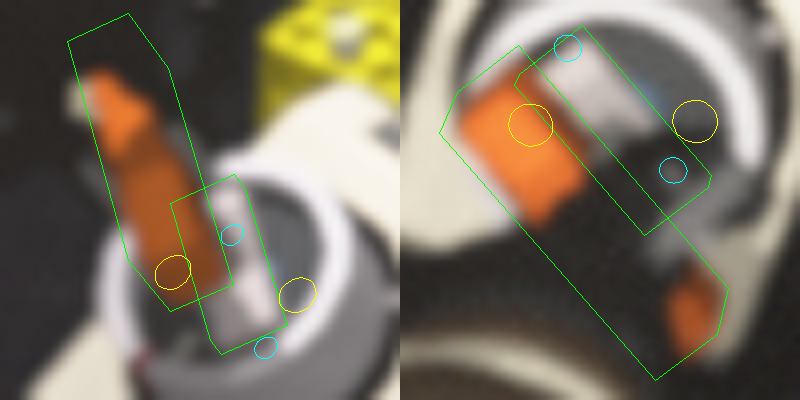

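Call:
play_rows --rows '[[1,[0,0,0.1],[0,0,4]],[1,[0,0,0.1],[0,0,4]],[1,[0,0,0.1],[0,0,3]],[1,[0,0,0.1],[0,0,3]]]'

```text
time: 15.15
ee_pos: [0.5453, -0.2757, 0.1458]
tcp_rot: [-158.2, -21.5, -68.7]
wrist_force: [-15.6, 11.2, 10.3]
opening: 0.0204
```

```bash
python3 nxt.py -130 -.010 1;python3 look.py l8; python3 zoom.py z8
```

```text
15.15 [ 0.5453 -0.2757  0.1458] [-158.18  -21.46  -68.66] [-28.8 -18.7 -25.   53.7   3.9 126.7] [-15.6  11.2  10.3] [1.98 2.8  0.99] 0.0204
tgt [ 0.5451 -0.2765  0.1431]
[1, [-0.04, 0.15, 0.24], [0.06, -0.37, -3.9]]
```

View pics/z8.png

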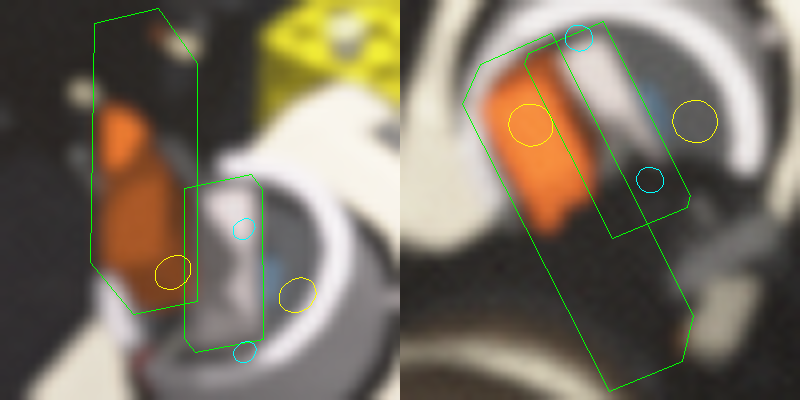

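Call:
play_rows --rows '[[1,[0,0,0.05],[0,0,3]],[1,[0,0,0.05],[0,0,3]],[1,[0,0,0.05],[0,0,2]]]'

```text
time: 15.55
ee_pos: [0.5449, -0.2754, 0.1458]
tcp_rot: [-155.7, -18.5, -76.2]
wrist_force: [-12.9, -0.4, 2.7]
opening: 0.0207
```

```bash
python3 nxt.py -130 -.010 1
```

```text
15.55 [ 0.5449 -0.2754  0.1458] [-155.68  -18.46  -76.21] [-28.7 -18.8 -25.   53.8   3.8 134.5] [-12.9  -0.4   2.7] [-1.11  3.33  1.62] 0.0207
tgt [ 0.5451 -0.2765  0.1431]
[1, [0.02, 0.13, 0.26], [0.12, -0.39, -11.6]]
```

```bash
python3 look.py l9; python3 zoom.py z9
```

```text
(no output)
```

View pics/z9.png

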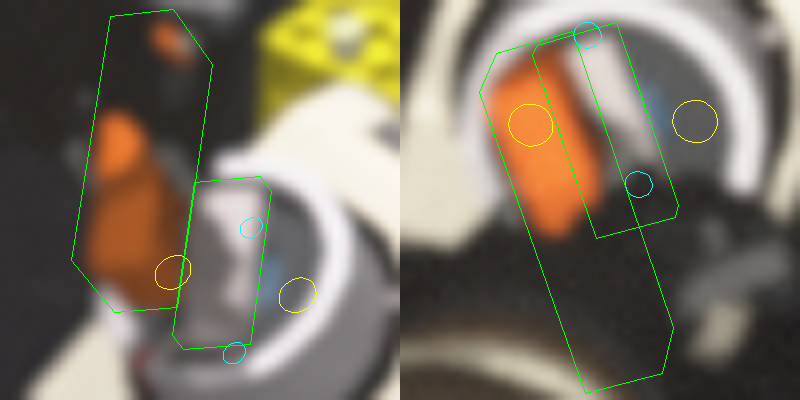

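Call:
play_rows --rows '[[1,[0,0,0],[0,0,-3]],[1,[0,0,0],[0,0,-2]]]'

```text
time: 15.85
ee_pos: [0.5439, -0.2755, 0.1454]
tcp_rot: [-157.5, -20.5, -71.1]
wrist_force: [-2.6, 1.4, -0.3]
opening: 0.0207
```

```bash
python3 nxt.py -130 -.010 1;python3 look.py l10; python3 zoom.py z10
```

```text
15.85 [ 0.5439 -0.2755  0.1454] [-157.51  -20.53  -71.09] [-28.7 -18.8 -25.   53.9   3.7 129.2] [-2.6  1.4 -0.3] [0.39 0.84 0.16] 0.0207
tgt [ 0.5451 -0.2765  0.1431]
[1, [0.05, 0.03, 0.27], [0.26, -0.36, -6.35]]
```

View pics/z10.png

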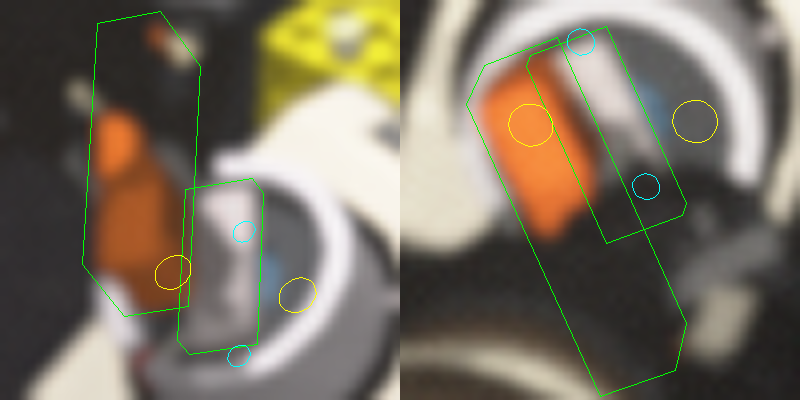

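Turning hit a hard resistance. The crossbar held still while the tool wound on, and the load fell away when I backed off a little. Now I'll draw straight out.

Call:
play_rows --rows '[[1,[0,0,-0.5],[0,0,0]],[1,[0,0,-0.8],[0,0,0]],[1,[0,0,-1.2],[0,0,0]],[1,[0,0,-1.5],[0,0,0]],[1,[0,0,-2.0],[0,0,0]],[1,[0,0,-2.0],[0,0,0]],[1,[0,0,-1.0],[0,0,0]],[1,[0,0,0],[0,0,0]]]'

```text
time: 16.75
ee_pos: [0.4995, -0.2582, 0.2328]
tcp_rot: [-157.1, -20.6, -71.6]
wrist_force: [-1.2, -0.9, -1.6]
opening: 0.0207
```

```bash
python3 nxt.py -130 .09 1;python3 look.py l11
python3 - <<'E'
from tgt import *
import pickle
for n in("scene","top"):
    c=pickle.load(open(f"last_{n}.pkl","rb"))[0]
    g=np.linspace(-.042,.042,145);X,Y=np.meshgrid(g,-g)
    P=RIM+(np.stack([X.ravel(),Y.ravel(),0*X.ravel()-.010],1))@Mph(YAW).T
    uv=proj(c,P).astype(np.float32).reshape(145,145,2)
    cv2.imwrite(f"pics/r_{n}.png",cv2.resize(cv2.remap(c["img"],uv[...,0],uv[...,1],cv2.INTER_CUBIC)[:,:,::-1],None,fx=2.7,fy=2.7))
cv2.imwrite('pics/rect2.png',np.hstack([cv2.imread('pics/r_scene.png'),cv2.imread('pics/r_top.png')]))
E
```

```text
16.75 [ 0.4995 -0.2582  0.2328] [-157.09  -20.63  -71.61] [-29.6 -25.2 -20.   65.    4.1 128.9] [-1.2 -0.9 -1.6] [ 0.23  0.53 -0.02] 0.0207
tgt [ 0.4982 -0.259   0.2297]
[1, [-0.07, 0.25, 0.22], [0.03, -0.64, -6.76]]
```

View pics/l11.png

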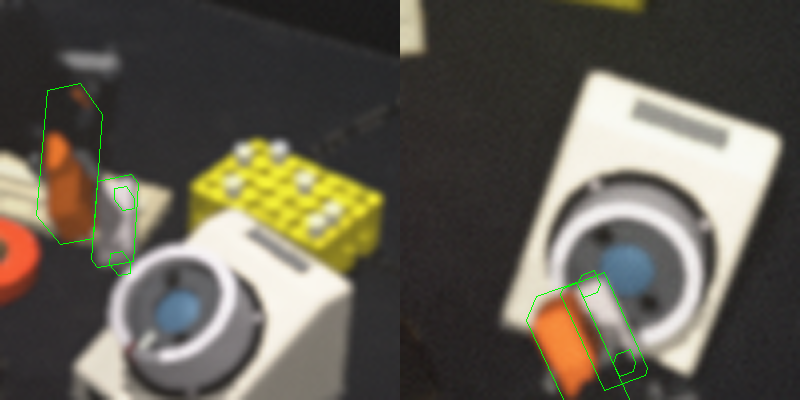

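View pics/rect2.png

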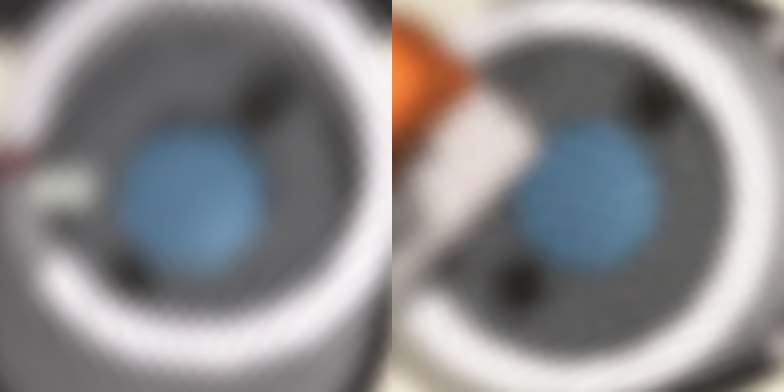

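The ring has turned. In the scene view the white line at (150,342) runs onto the red mark at (130,350). I'll put a number on the angle.

Run:
```python
from tgt import *
from scipy.optimize import minimize
import pickle
M=Mph(YAW)
c0=pickle.load(open("cs0.pkl","rb"))
for lab,get in(("start",lambda n:c0[n]),("now",lambda n:pickle.load(open(f"last_{n}.pkl","rb"))[0])):
  for n in("scene","top"):
    c=get(n);g=np.linspace(-.036,.036,145);X,Y=np.meshgrid(g,-g)
    P=RIM+(np.stack([X.ravel(),Y.ravel(),0*X.ravel()-.010],1))@M.T
    uv=proj(c,P).astype(np.float32).reshape(145,145,2);gry=cv2.remap(c["img"],uv[...,0],uv[...,1],cv2.INTER_CUBIC).astype(float).mean(2)
    def f(x):
        s=0
        for sg in(1,-1):
            m=np.hypot(X-x[1]-sg*.024*np.cos(x[0]),Y-x[2]-sg*.024*np.sin(x[0]));w=np.exp(-(m/.0045)**2);s+=(w*gry).sum()/w.sum()
        return s+1e6*max(0,np.hypot(x[1],x[2])-.004)
    b=min((minimize(f,[t0,0,0],method="Nelder-Mead",options=dict(initial_simplex=[[t0,0,0],[t0+.1,0,0],[t0,.002,0],[t0,0,.002]])) for t0 in np.radians(np.arange(0,180,15))),key=lambda r:r.fun)
    th=np.degrees(b.x[0])%180;print(lab,n,th.round(1),"joint",round(.65+np.radians(90-th),3))
```

```text
start scene 114.1 joint 0.23
start top 113.2 joint 0.246
now scene 52.1 joint 1.311
now top 53.7 joint 1.283
```

The ring reads 1.28–1.31 rad, so it is at its stop. Now I'll carry the spanner back.

Run:
```python
from tgt import *
from workcell import get_obs
o=get_obs();p=o["ee_pos"];r0=rpy(o["tcp_rot"]);r=rpy([180,0,16.6])
Pm=np.array([.45,-.02,.255]);w=(r*r0.inv()).as_rotvec();print(np.degrees(np.linalg.norm(w)));rm=R.from_rotvec(w*.5)*r0
for x in rows(p,r0,Pm,rm,9,1)+rows(Pm,rm,np.array([.507,.159,.20]),r,9,1):print(x)
```

```text
88.31442411005428
[1, [-2.42, -0.75, -0.98], [-0.13, -1.84, -4.55]]
[1, [-2.38, -0.94, -0.9], [-0.13, -1.84, -4.55]]
[1, [-2.33, -1.13, -0.83], [-0.13, -1.84, -4.55]]
[1, [-2.26, -1.31, -0.76], [-0.13, -1.84, -4.55]]
[1, [-2.17, -1.48, -0.69], [-0.13, -1.84, -4.55]]
[1, [-2.07, -1.65, -0.63], [-0.13, -1.84, -4.55]]
[1, [-1.95, -1.81, -0.57], [-0.13, -1.84, -4.55]]
[1, [-1.82, -1.95, -0.51], [-0.13, -1.84, -4.55]]
[1, [-1.67, -2.09, -0.46], [-0.13, -1.84, -4.55]]
[1, [-0.43, -1.99, 0.76], [-0.13, -1.84, -4.55]]
[1, [-0.25, -2.02, 0.77], [-0.13, -1.84, -4.55]]
[1, [-0.06, -2.03, 0.77], [-0.13, -1.84, -4.55]]
[1, [0.12, -2.03, 0.76], [-0.13, -1.84, -4.55]]
[1, [0.31, -2.02, 0.75], [-0.13, -1.84, -4.55]]
[1, [0.49, -1.99, 0.74], [-0.13, -1.84, -4.55]]
[1, [0.67, -1.94, 0.71], [-0.13, -1.84, -4.55]]
[1, [0.85, -1.88, 0.68], [-0.13, -1.84, -4.55]]
[1, [1.01, -1.81, 0.65], [-0.13, -1.84, -4.55]]
```

Call:
play_rows --rows '[[1,[-2.4,-0.8,-1.0],[0,-1.8,-4.5]],[1,[-2.4,-0.9,-0.9],[0,-1.8,-4.5]],[1,[-2.3,-1.1,-0.8],[0,-1.8,-4.5]],[1,[-2.3,-1.3,-0.8],[0,-1.8,-4.5]],[1,[-2.2,-1.5,-0.7],[0,-1.8,-4.5]],[1,[-2.1,-1.6,-0.6],[0,-1.8,-4.5]],[1,[-1.9,-1.8,-0.6],[0,-1.8,-4.5]],[1,[-1.8,-1.9,-0.5],[0,-1.8,-4.5]],[1,[-1.6,-2.0,-0.4],[0,-1.8,-4.5]]]'

```text
time: 17.75
ee_pos: [0.4446, -0.0159, 0.2442]
tcp_rot: [-172.5, -14.1, -24.5]
wrist_force: [1.6, -0.3, -1.7]
opening: 0.0206
```

Run:
```python
from tgt import *
from workcell import get_obs,camera
from fit import *
o=get_obs();p=o["ee_pos"];r0=rpy(o["tcp_rot"]);r=rpy([180,0,16.6]);print(o["time"],p,o["tcp_rot"],o["q"].round(1))
for x in rows(p,r0,np.array([.507,.159,.20]),r,9,1):print(x)
# stand fit
cs={n:camera(n) for n in("scene","top")}
win={"scene":(185,205,70,50),"top":(145,235,75,60)};obs={}
for n in cs:
    w=win[n];obs[n]=np.clip((blue(cs[n]["img"][w[1]:w[1]+w[3],w[0]:w[0]+w[2]])-15)/60,0,1)
for ns in(["scene","top"],["scene"],["top"]):
  def cost(q): return sum(((sil(cs[n],[place(box(.096,.052,.026,(0,0,.021)),q[:2],0,q[2])],win[n])-obs[n])**2).sum() for n in ns)
  m=minimize(cost,[.507,.158,-1.27],method="Nelder-Mead",options=dict(initial_simplex=[[.507,.158,-1.27],[.515,.158,-1.27],[.507,.166,-1.27],[.507,.158,-1.2]]));print(ns,m.x[:2].round(4),np.degrees(m.x[2]).round(2),m.fun)
cv2.imwrite("pics/st.png",np.hstack([cv2.resize(cs[n]["img"][w[1]:w[1]+50,w[0]:w[0]+66,::-1],None,fx=6,fy=6,interpolation=cv2.INTER_CUBIC) for n,w in win.items()]))
```

```text
17.75 [ 0.44457865 -0.01591046  0.24420689] [-172.54381181  -14.12856494  -24.49819103] [ -3.4 -25.3 -13.7  85.8   1.9 110.4]
[1, [-0.29, -1.98, 0.7], [-0.23, -1.79, -4.43]]
[1, [-0.11, -2.0, 0.7], [-0.23, -1.79, -4.43]]
[1, [0.06, -2.01, 0.69], [-0.23, -1.79, -4.43]]
[1, [0.24, -2.0, 0.68], [-0.23, -1.79, -4.43]]
[1, [0.41, -1.97, 0.66], [-0.23, -1.79, -4.43]]
[1, [0.59, -1.94, 0.63], [-0.23, -1.79, -4.43]]
[1, [0.75, -1.89, 0.61], [-0.23, -1.79, -4.43]]
[1, [0.92, -1.83, 0.57], [-0.23, -1.79, -4.43]]
[1, [1.07, -1.75, 0.53], [-0.23, -1.79, -4.43]]
['scene', 'top'] [0.507 0.157] -72.05 21.30231342300712
['scene'] [0.508 0.158] -71.56 8.707642266264443
['top'] [0.5067 0.1567] -72.32 10.595781380429017
```

View pics/st.png

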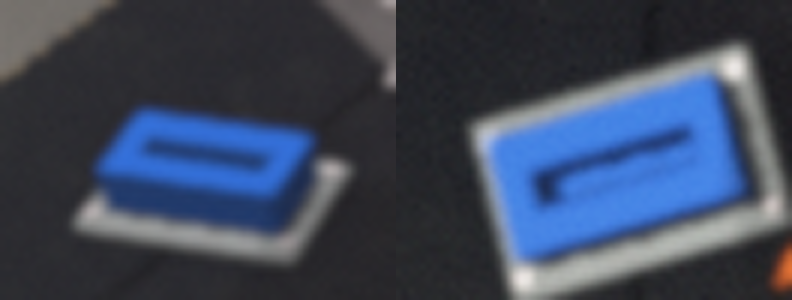

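Call:
play_rows --rows '[[1,[-0.3,-2.0,0.7],[-0.2,-1.8,-4.4]],[1,[-0.1,-2.0,0.7],[-0.2,-1.8,-4.4]],[1,[0.1,-2.0,0.7],[-0.2,-1.8,-4.4]],[1,[0.2,-2.0,0.7],[-0.2,-1.8,-4.4]],[1,[0.4,-2.0,0.7],[-0.2,-1.8,-4.4]],[1,[0.6,-1.9,0.6],[-0.2,-1.8,-4.4]],[1,[0.7,-1.8,0.6],[-0.2,-1.8,-4.4]],[1,[0.8,-1.5,0.5],[-0.2,-1.8,-4.4]],[1,[0.8,-1.0,0.2],[-0.2,-1.8,-4.0]],[1,[0,0,0],[0,0,0]]]'

```text
time: 18.85
ee_pos: [0.5093, 0.1507, 0.1906]
tcp_rot: [-179.8, 0.9, 16.8]
wrist_force: [0.4, -1.0, -1.7]
opening: 0.0206
```

```bash
cat > nst.py <<'E'
import sys
from tgt import *
from workcell import get_obs
o=get_obs();p=o["ee_pos"];r0=rpy(o["tcp_rot"]);r=rpy([180,0,17.0]);print(o["time"],p.round(4),o["tcp_rot"].round(2),o["wrist_force"].round(1),o["torque"].round(2))
for x in rows(p,r0,np.array([.5076,.1583,float(sys.argv[1])]),r,int(sys.argv[2]),1):print(x)
E
python3 nst.py .16 2
```

```text
18.85 [0.5093 0.1507 0.1906] [-179.81    0.95   16.82] [ 0.4 -1.  -1.7] [-0.02  0.01 -0.  ]
[1, [0.05, -0.39, 1.53], [-0.09, 0.47, -0.09]]
[1, [0.04, -0.39, 1.53], [-0.09, 0.47, -0.09]]
```

Next, down to a hover just above the slot, then a look.

Call:
play_rows --rows '[[1,[0,-0.4,2.0],[-0.1,0.5,0]],[1,[0,-0.3,2.0],[-0.1,0.4,0]],[1,[0,0,2.0],[0,0,0]],[1,[0,0,1.8],[0,0,0]],[1,[0,0,0],[0,0,0]],[1,[0,0,0],[0,0,0]]]'

```text
time: 19.45
ee_pos: [0.5072, 0.1532, 0.1068]
tcp_rot: [179.9, -0.0, 15.9]
wrist_force: [0.5, -0.6, -1.9]
opening: 0.0202
```

```bash
python3 nst.py .09 1
cat > sl.py <<'E'
import sys
from tgt import *
from fit import *
from workcell import get_obs,camera
o=get_obs();p=o["ee_pos"];r=rpy(o["tcp_rot"]);Rt=r.as_matrix();Rs=np.c_[Rt[:,1],Rt[:,0],-Rt[:,2]];g=p+r.apply(OFF);out=[]
for n,(x,y) in {"scene":(185,195),"top":(150,225)}.items():
    c=camera(n);k=7
    im=cv2.resize(c["img"][y:y+57,x:x+57,::-1],None,fx=k,fy=k,interpolation=cv2.INTER_CUBIC)
    d=lambda P:((proj(c,P)-[x,y]+.5)*k-.5).astype(np.int32)
    for b in(box(.09,.022,.034),box(.058,.024,.010,(0,0,-.068))): cv2.polylines(im,[cv2.convexHull(d(b@Rs.T+g))],True,(0,255,0),1)
    for s in(1,-1):
        cv2.polylines(im,[cv2.convexHull(d(box(.008,.008,.014,(s*.024,0,-.080))@Rs.T+g))],True,(255,255,0),1)
    q=place(box(.066,.014,0),(.507,.157),.034,np.radians(-72.2));cv2.polylines(im,[cv2.convexHull(d(q))],True,(0,255,255),1)
    out.append(im)
cv2.imwrite(f"pics/{sys.argv[1]}.png",np.hstack(out))
E
python3 sl.py s1
```

```text
19.45 [0.5072 0.1532 0.1068] [ 1.7993e+02 -4.0000e-02  1.5890e+01] [ 0.5 -0.6 -1.9] [ 0.01  0.02 -0.01]
[1, [0.17, -0.48, 1.68], [0.07, -0.03, -1.11]]
```

View pics/s1.png

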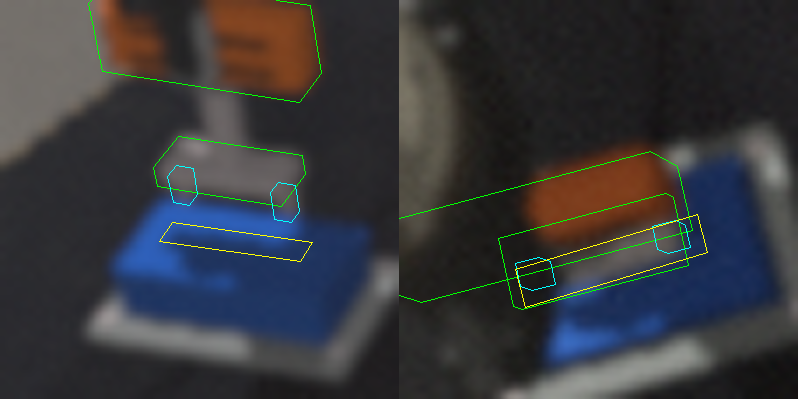

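Run:
```python
from tgt import *
from fit import *
from workcell import camera
import pickle
cs=pickle.load(open("cs0.pkl","rb"))
S=cv2.imread("pics/st.png")
for n,off,o in(("scene",0,(185,205)),("top",396,(145,235))):
    im=S[:,off:off+396].astype(float);v=im.sum(2)  # dark slot within block
    P=place(box(.066,.014,0),(.507,.157),.034,np.radians(-72.2));u=((proj(cs[n],P)-o+.5)*6-.5);print(n,"slot model corners",u[[0,2,6,4]].round(0).tolist())
for n,uv in(("top",(181.5,262.4)),("scene",(219.2,230.2))): print(n,ray_z(cs[n],uv,.034))
im=S.copy()
for n,off,o in(("scene",0,(185,205)),("top",396,(145,235))):
    for sh,z,col in(((.066,.014),.034,(0,255,255)),((.096,.052),.034,(0,255,0)),((.12,.08),.008,(0,0,255))):
        P=place(box(*sh,0),(.507,.157),z,np.radians(-72.2));u=((proj(cs[n],P)-o+.5)*6-.5)+[off,0]
        cv2.polylines(im,[cv2.convexHull(u.astype(np.int32))],True,col,1)
cv2.imwrite("pics/st2.png",im)
```

```text
scene slot model corners [[137.0, 147.0], [148.0, 131.0], [268.0, 148.0], [258.0, 164.0]]
top slot model corners [[138.0, 203.0], [130.0, 171.0], [285.0, 124.0], [294.0, 156.0]]
top [0.50559955 0.15296697 0.034     ]
scene [0.50419808 0.15100303 0.034     ]
```

View pics/st2.png

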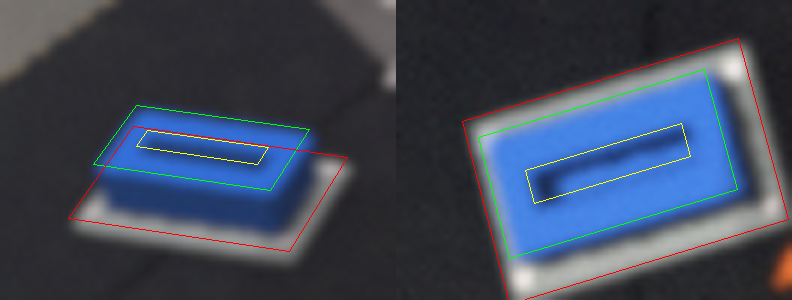

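The overlay shows my stand fit is about 1 px off. The spanner's own grasp pose (TCP 0.5076, 0.1598) is known to be inside the slot, and the initial picture had it off-centre towards +y. I'll aim along the slot line from there, 3 mm towards the middle.

```bash
sed -i 's/.5076,.1583/.5086,.157/; s/17.0\]/16.7]/' nst.py; python3 nst.py .1068 1
```

```text
19.55 [0.5075 0.1535 0.1073] [ 1.7994e+02 -7.0000e-02  1.5930e+01] [-0.1 -1.  -1.9] [0.04 0.01 0.01]
[1, [0.2, -0.31, 0.05], [0.06, -0.06, -0.77]]
```

Call:
play_rows --rows '[[1,[0.2,-0.3,0],[0,0,-0.8]],[1,[0,0,0],[0,0,0]],[1,[0,0,0],[0,0,0]]]'

```text
time: 19.85
ee_pos: [0.51, 0.1573, 0.1097]
tcp_rot: [179.9, -0.3, 16.7]
wrist_force: [0.5, -0.5, -2.0]
opening: 0.0209
```

```bash
python3 nst.py .085 1
```

```text
19.85 [0.51   0.1573 0.1097] [179.94  -0.29  16.74] [ 0.5 -0.5 -2. ] [0.   0.09 0.  ]
[1, [-0.15, -0.01, 2.47], [0.06, -0.29, 0.04]]
```

Call:
play_rows --rows '[[1,[-0.15,0,1.0],[0,-0.3,0]],[1,[0,0,0.8],[0,0,0]],[1,[0,0,0.5],[0,0,0]],[1,[0,0,0],[0,0,0]]]'

```text
time: 20.25
ee_pos: [0.5084, 0.157, 0.0846]
tcp_rot: [179.9, 0.0, 16.8]
wrist_force: [0.4, 0.7, -1.3]
opening: 0.0205
```

```bash
python3 nst.py .072 1; python3 sl.py s2
```

```text
20.25 [0.5084 0.157  0.0846] [1.7994e+02 5.0000e-02 1.6750e+01] [ 0.4  0.7 -1.3] [-0.05  0.    0.03]
[1, [0.02, 0.01, 1.26], [0.06, 0.05, 0.05]]
```

View pics/s2.png

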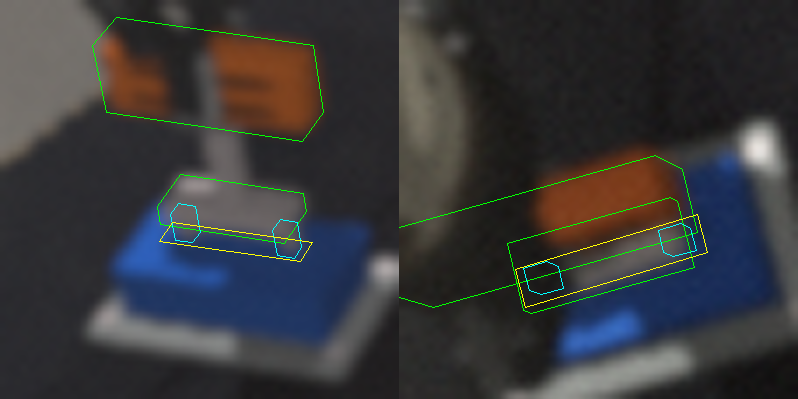

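Call:
play_rows --rows '[[1,[0,0,0.4],[0,0,0]],[1,[0,0,0.4],[0,0,0]],[1,[0,0,0.3],[0,0,0]],[1,[0,0,0],[0,0,0]]]'

```text
time: 20.75
ee_pos: [0.5081, 0.1568, 0.0741]
tcp_rot: [179.9, 0.1, 16.7]
wrist_force: [-0.8, -0.6, -2.7]
opening: 0.0206
```

```bash
python3 nst.py .070 1
```

```text
20.75 [0.5081 0.1568 0.0741] [1.7993e+02 5.0000e-02 1.6740e+01] [-0.8 -0.6 -2.7] [-0.12  0.22 -0.02]
[1, [0.05, -0.01, 0.41], [0.07, 0.05, 0.04]]
```

Call:
play_rows --rows '[[1,[0,0,0.3],[0,0,0]],[1,[0,0,0.2],[0,0,0]],[1,[0,0,0.1],[0,0,0]]]'

```text
time: 21.05
ee_pos: [0.5083, 0.1568, 0.0702]
tcp_rot: [179.9, -0.1, 16.7]
wrist_force: [-6.4, -2.5, 9.3]
opening: 0.0206
```

```bash
python3 nst.py .070 1;python3 sl.py s3
```

```text
21.05 [0.5083 0.1568 0.0702] [ 1.7994e+02 -6.0000e-02  1.6730e+01] [-6.4 -2.5  9.3] [-0.47  1.67 -0.07]
[1, [0.04, -0.01, 0.02], [0.06, -0.06, 0.03]]
```

View pics/s3.png

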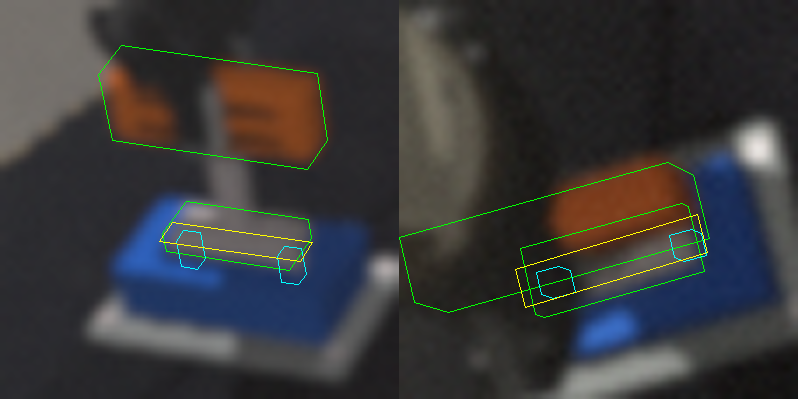

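The spanner is seated: contact came at TCP z 0.0702, the same as at the grasp. Releasing.

Call:
play_rows --rows '[[0.8,[0,0,0],[0,0,0]],[0.6,[0,0,0],[0,0,0]],[0.3,[0,0,0],[0,0,0]],[0,[0,0,0],[0,0,0]],[0,[0,0,0],[0,0,0]],[0,[0,0,0],[0,0,0]],[0,[0,0,0],[0,0,0]],[0,[0,0,0],[0,0,0]]]'

```text
time: 21.95
ee_pos: [0.5099, 0.1574, 0.0706]
tcp_rot: [179.9, -0.3, 16.7]
wrist_force: [-0.1, 0.9, 0.1]
opening: 0.0852
```

```bash
python3 nst.py .070 1;python3 sl.py s4
```

```text
21.95 [0.5099 0.1574 0.0706] [179.94  -0.27  16.75] [-0.1  0.9  0.1] [-0.03  0.01 -0.04]
[1, [-0.13, -0.0, 0.06], [0.06, -0.27, 0.05]]
```

View pics/s4.png

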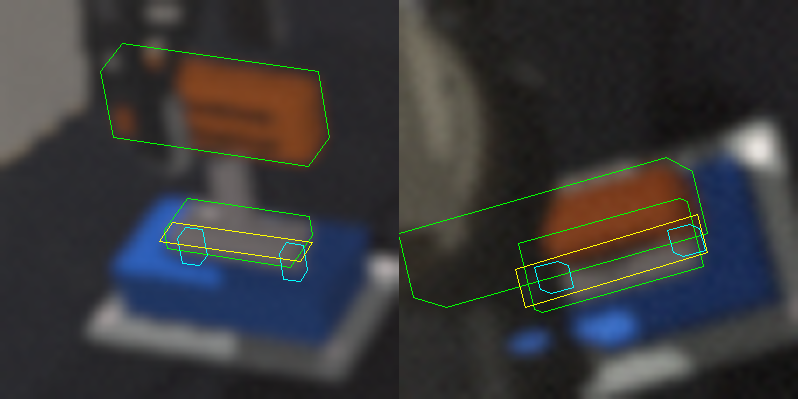

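Fully open and the spanner stands free. Retreating upward.

Call:
play_rows --rows '[[0,[-0.1,0,-1.0],[0,0,0]],[0,[0,0,-2.0],[0,0,0]],[0,[0,0,-3.0],[0,0,0]],[0,[0,0,-3.0],[0,0,0]],[0,[0,0,-3.0],[0,0,0]],[0,[-4.0,0,-1.0],[0,0,0]],[0,[-5.0,0,0],[0,0,0]],[0,[-5.0,0,0],[0,0,0]],[0,[-3.0,0,0],[0,0,0]],[0,[0,0,0],[0,0,0]],[0,[0,0,0],[0,0,0]]]'

```text
time: 23.15
ee_pos: [0.3399, 0.1064, 0.2113]
tcp_rot: [179.9, -0.5, 16.7]
wrist_force: [0.4, -0.4, -0.0]
opening: 0.0855
```

Run:
```python
from tgt import *
from fit import *
from workcell import get_obs,camera,spotter
import pickle
o=get_obs();print(o["time"],o["ee_pos"],o["wrist_force"])
c0=pickle.load(open("cs0.pkl","rb"));cs={n:camera(n) for n in("scene","top")}
k=lambda im,x,y,w=65,h=50,f=6: cv2.resize(im[y:y+h,x:x+w,::-1],None,fx=f,fy=f,interpolation=cv2.INTER_CUBIC)
cv2.imwrite("pics/fin.png",np.vstack([np.hstack([k(cs["scene"]["img"],190,198),k(cs["top"]["img"],150,235)]),np.hstack([k(cs["scene"]["img"],325,222),k(cs["top"]["img"],335,205)])])[:600,:800])
for t in("timer","beaker","tape","bulb"):
    for n in cs: print(t,n,[(round(d["confidence"],2),np.round(d["point"],3).tolist()) for d in spotter.spot_in(cs[n],t)[:2]])
d=cv2.absdiff(cs["scene"]["img"],c0["scene"]["img"]).max(2);cv2.imwrite("pics/diff.png",d)
win={"scene":(190,195,70,60),"top":(140,235,75,55)};obs={}
for n in cs:
    w=win[n];obs[n]=np.clip(orange(cs[n]["img"][w[1]:w[1]+w[3],w[0]:w[0]+w[2]])/90,0,1)
    if n=="scene": obs[n][:,55:]=0
def cost(p): return sum(((sil(cs[n],[place(box(.09,.022,.034),p[:2],.107,p[2])],win[n])-obs[n])**2).sum() for n in cs)
m=minimize(cost,[.507,.158,-1.28],method="Nelder-Mead",options=dict(initial_simplex=[[.507,.158,-1.28],[.515,.158,-1.28],[.507,.166,-1.28],[.507,.158,-1.2]]));print(m.x,m.fun)
```

```text
23.15 [0.33993517 0.10636508 0.21125247] [ 0.35218449 -0.43661775 -0.0085334 ]
timer scene [(0.93, [0.385, -0.558, 0.017])]
timer top [(0.84, [0.391, -0.553, 0.016]), (0.67, [0.501, 0.148, 0.121])]
beaker scene [(0.63, [0.714, 0.175, 0.058])]
beaker top [(0.97, [0.738, 0.198, 0.048])]
tape scene [(0.62, [0.638, -0.065, 0.018])]
tape top [(0.76, [0.642, -0.064, 0.017])]
bulb scene [(0.77, [0.362, -0.263, 0.034]), (0.43, [0.501, 0.151, 0.103])]
bulb top [(0.64, [0.379, -0.252, 0.035])]
[ 0.5093539   0.15762471 -1.30803456] 32.751772627925305
```

View pics/fin.png

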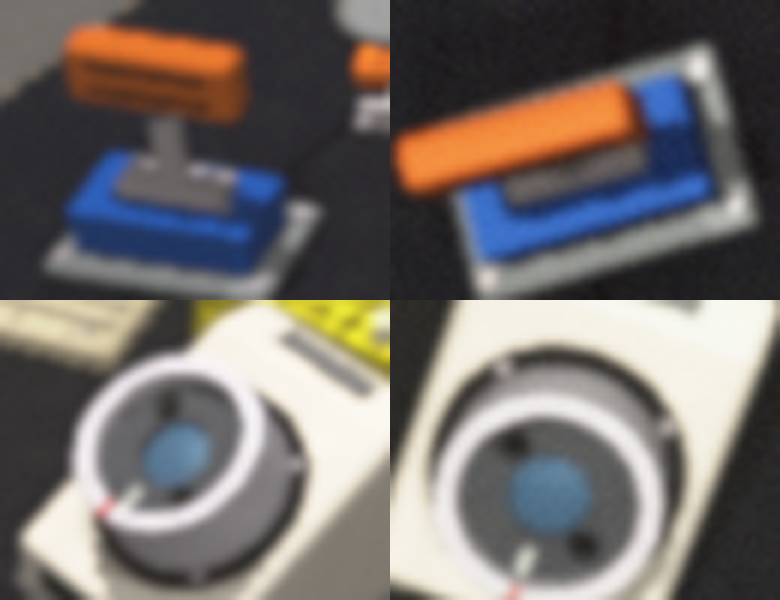

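The spanner stands upright in the stand, crossbar on the top face at (175,185). The white line meets the red mark in both views, at (125,500) and (520,575). The bystanders have not moved. Handing in.

```bash
python3 -c "
from workcell import job_done;print(job_done())"
```

```text
the job is handed in; nothing more can be done
None
```

The lens ring is locked at its stop and the spanner is back upright in the stand's slot, released. I handed the job in at about 23 s; it reports no verdict.

**Last checks**
- **Ring:** the hole positions put it at 1.28 rad (top camera) and 1.31 rad (scene camera), from about 0.24 at the start. In the final pictures of both views the white line meets the red mark. The scene reading is just past the 1.3 stop, which is measurement error.
- **Spanner:** it is upright, with the crossbar resting on the stand's top face. It touched down at the same tool height as when I first gripped it.
- **Bystanders:** the timer, beaker, tape and bulb all read within about 6 mm of where they started, close to the spotter's roughly 4 mm accuracy.
- **Robot:** it is clear of everything, with wrist force near zero.

**What disagreed or went wrong**
- **First grasp:** the fingers closed above the grip. The real fingertips sat about 34 mm shorter than the stated tool point. I corrected for that and the second grasp held.
- **Stand position:** my fit of the stand was about 1 px (2–3 mm) off, so I placed the spanner using its original grasp pose instead.
- **At the stop:** the tool turned several degrees further than the spanner did. I backed off about 5 degrees before drawing the spanner out, and the ring stayed where it was.

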